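# Reload the bench magnifier with specimen pots

## Robot

A 7-joint arm with a two-finger parallel gripper is mounted at the origin on the work surface. World frame = base frame: x ahead of the robot, y to its left, z up, the work surface at z = 0. Lengths are in m, angles in rad, forces in N, time in s.
With the tool pointing down it reaches from about 0.35 to 0.9 m from the base axis. Payload 7.2 kg.
Tool frame: the origin (TCP) lies midway between the tips of the shut fingers; the grasp point (between the pads) lies 19 mm behind it; z points along the fingers, y is the direction in which the jaws open and shut (so a half turn about z gives the same grasp; the last joint's range is limited). The gripper opens to 88 mm and grips with 3 to 60 N. Pads are 20 mm wide; open, the fingers measure 115 mm over their backs; the gripper's body (75 mm by 178 mm) begins 61 mm behind the grasp point.
Start: joints at [-1.38, 0.411, -0.013, 1.596, 0.006, 1.134, -0.082], TCP at [0.16, 0.604, 0.223] pointing down, gripper open.
Joint ranges: [-2.95, 2.95], [-0.29, 1.99], [-1.47, 1.44], [0.14, 2.54], [-1.03, 4.17], [0.13, 1.85], [-2.86, 2.86]. Speed limits (rad/s): [2.39, 2.39, 3.01, 3.01, 3.14, 3.14, 3.14].

## Interface

Orientations are given as a unit quaternion [w, x, y, z].
In Python, from station import r gives the robot as it stands.
- The arm moves only by the shell command python3 -m jog 'ROWS'. ROWS is JSON, a list of rows, each a list of 7 numbers: the shift along the tool's x, y, z each as a share of 30 mm, from -1 to 1, then the turn, a rotation vector about the tool's x, y, z each as a share of 0.08 rad, from -1 to 1, then the opening in per cent of the stroke, from 0 (shut) to 100 (fully open). A call has 1 to 10 rows; each row shifts and turns the commanded pose from where the row before left it, along the tool's axes as they then stand; what a row does not reach is not made up. A row lasts 1/10 s, in which the tool goes at most 50 mm and 8.59 degrees, less where a joint would pass 70% of its speed; a pose out of reach is approached as far as the arm can. A call with a number of a shift or a turn outside -1 to 1 is refused whole. A call with a gripper value outside its range is refused whole. The fingers move at their own pace and stop on an object; the grip force is fixed at half the most. Time passes only in rows, so rows that do not move let the fingers close. It gives the time, the measured TCP pose, the force and the opening at its end, in the units of the state.
- r.get_state(): the state, without advancing time (a new reading comes with each control period).
- r.get_image(name): name is "side" or "top" or "wrist"; returns a dict with "img" (480x640x3 uint8, red, green, blue), "fx", "fy", "cx", "cy" (pixels), "rvec" (rotation vector, rad) and "tvec" (3), from world to camera coordinates, as OpenCV has them; the wrist camera has in their place "hand_eye" (4x4, takes a point from camera to tool coordinates, whose origin is the TCP and whose axes are the flange's). Camera axes: x right, y down, z forward; pixel columns grow to the right and rows downward; lengths in m; the calibration is good to about 2 mm. A picture is of the moment at which its call begins: read the wrist's pose just before it. There is no depth.
- r.close_job(): hands the job in, once; it reports no verdict.
The state is a dict: "t": time; "joint_pos": joint angles; "dq": joint speeds; "tau": joint torques, N m; "tool_pos": TCP position; "eef_rot": TCP orientation; "wrist_force": force on the tool from outside, world axes, zero at the start; "moment": the same for the moment, N m; "opening": finger opening in m.
Only numpy, scipy, OpenCV 4.12 (cv2) and the standard library are available. Lean on these libraries where they do the work, as an engineer would, in place of code of your own. Each camera call takes 0.05 s, during which the arm holds its last target.

## Task

The lens of the bench magnifier is locked over its round light panel: pull up the spring knob on its arm, swing the lens aside to the last (third) hole and let the pin snap in. With the lens parked there, move the finished wide jar from the panel to stand wholly on the round cork mat, and stand all the small pots from the paper sheet upright and wholly on the light panel. Then pull the knob again, swing the lens back over the panel until the pin snaps into the first hole, and slide the lamp's dimmer grip level with the brass pointer beside its track; leave everything let go and the tall jar, the tin and the forceps where they are.

Things in the scene. Friction and masses are not known exactly. Their poses are not given: they have to be found in the camera images.
- lens_arm (a joint): angle (rad) of the magnifier's lens arm about its upright post: 0 with the lens straight over the light panel (first hole), growing as the lens swings towards the robot's left (+y side; clockwise seen from above). The index disc has three holes at 0, 0.55 and 1.10 rad; 1.10 is the parked place. The arm swings stiffly (0.15 N m) and stays where it is left; with the pin in a hole it is locked but for about 0.015 rad of play
- plunger (a joint): lift (m) of the spring plunger on the lens arm: 0 pin fully down in a hole, 0.014 fully pulled. Below about 0.008 the pin is still in the hole; let go between holes it rests on the disc at about 0.008 and will drop into the next hole it is dragged over. The spring pulls down with 4.5 N at 0 and 9 N at 0.014. The nose is round, so it finds a hole when the arm is within about 0.03 rad
- knob (a point): centre of the plunger's black pull knob, an upright cylinder 26 mm in diameter and 24 mm tall, 90 mm from the post's axis along the arm towards the lens, about 151 mm above the table when down; the free space under it down to the arm is 27 mm. Moves up when pulled (straight up, 14 mm) and turns with the arm
- pivot (a point): axis of the upright post (28 mm thick), at the top of the index disc (aluminium, 206 mm in diameter, 10 mm thick, top 100 mm above the table); z is the hinge axis. It lies 230 mm along the panel's +x
- lens (a point): centre of the round lens (ring 136 mm in diameter, 14 mm thick, its underside 100 mm above the table), 230 mm from the post's axis; it rides on the arm (a grey bar 26 mm wide, top 112 mm above the table)
- panel (a point): centre of the round white light panel (160 mm in diameter, flat, 4 mm above the table) on the magnifier's square grey 190 mm foot plate; x points from it to the post, z up
- pot1_mid (a point): small lidded plant specimen pot, clear with green inside and a white lid, an upright cylinder 40 mm in diameter and 32 mm tall, about 45 g; the point is its centre, half-way up; z is its upright axis. Up to four such pots, all alike, stand on the paper sheet (3 mm thick); None from the first reading on means this pot is not there today
- pot2_mid (a point): small lidded plant specimen pot, clear with green inside and a white lid, an upright cylinder 40 mm in diameter and 32 mm tall, about 45 g; the point is its centre, half-way up; z is its upright axis. Up to four such pots, all alike, stand on the paper sheet (3 mm thick); None from the first reading on means this pot is not there today
- pot3_mid (a point): small lidded plant specimen pot, clear with green inside and a white lid, an upright cylinder 40 mm in diameter and 32 mm tall, about 45 g; the point is its centre, half-way up; z is its upright axis. Up to four such pots, all alike, stand on the paper sheet (3 mm thick); None from the first reading on means this pot is not there today
- pot4_mid (a point): small lidded plant specimen pot, clear with green inside and a white lid, an upright cylinder 40 mm in diameter and 32 mm tall, about 45 g; the point is its centre, half-way up; z is its upright axis. Up to four such pots, all alike, stand on the paper sheet (3 mm thick); None from the first reading on means this pot is not there today
- jar_mid (a point): the finished wide jar, clear with brown roots and a metal lid, an upright cylinder 60 mm in diameter and 50 mm tall, about 140 g, at the start on the light panel under the lens; the point is its centre, half-way up; z is its upright axis
- mat_top (a point): centre of the top of the round cork mat, 112 mm in diameter, 3 mm thick, lying fixed on the table
- dimmer (a joint): position (m) of the lamp's dimmer grip along its straight track, 0 to 0.12, growing along the track's +y; it takes about 2 N to slide and stays where it is left
- dimmer_top (a point): centre of the top of the black dimmer grip (28 mm across the track, 20 mm along it, 40 mm tall, its top 55 mm above the table, with a fine white line across it); y points along the track, the way the joint grows; the track's block is 40 mm wide and 14 mm tall
- pointer (a point): inner tip of the flat brass pointer fixed beside the dimmer track, on the side away from the robot (5 mm wide, 15 mm above the table); y points along the track. The grip is set when its centre is level with this tip along the track
- tall_jar: bystander: tall storage jar with roots, 84 mm in diameter, 130 mm tall; origin at the centre of its underside
- tin: bystander: flat round tin, 90 mm in diameter, 22 mm tall; origin at the centre of its underside
- forceps: bystander: steel forceps lying on the table, 125 mm long, 8 mm tall; origin under their middle
Not all that is in view belongs to the job. Of the things shaped like the part that bears dimmer, the aluminium one is meant.

How it is judged:
On the way, in this order (a step that is already met when the one before it is completed fails the run):
1. the lens is parked: arm at the third hole with the pin snapped in (value of joint lens_arm above 1.05 rad and value of joint plunger below 0.003 m), for 0.3 s.
2. with the lens still parked, the jar stands on the cork mat and every pot present stands on the light panel (all of step 1 and horizontal distance between jar_mid and mat_top below 0.03 m and height (world z) of jar_mid between 0.022 and 0.034 m and angle between each of jar_mid, pot1_mid, pot2_mid, pot3_mid, pot4_mid's own z axis and vertical below 0.12 rad and horizontal distance between each of pot1_mid, pot2_mid, pot3_mid, pot4_mid and panel below 0.062 m and height (world z) of pot1_mid between 0.014 and 0.026 m and height (world z) of pot2_mid between 0.014 and 0.026 m and height (world z) of pot3_mid between 0.014 and 0.026 m and height (world z) of pot4_mid between 0.014 and 0.026 m), for 0.2 s.
3. the lens is back over the panel with the pin snapped into the first hole (value of joint lens_arm below 0.05 rad and value of joint plunger below 0.003 m), for 0.3 s.
At the end, for the whole second after the job is handed in: Arm at the first hole (within 0.05 rad), plunger down (under 3 mm); every present pot upright on the panel (centre within 62 mm of its centre); jar upright on the mat (centres within 30 mm); dimmer grip within 6 mm of the pointer along the track; all at rest (all of step 3 and horizontal distance between jar_mid and mat_top below 0.03 m and height (world z) of jar_mid between 0.022 and 0.034 m and angle between each of jar_mid, pot1_mid, pot2_mid, pot3_mid, pot4_mid's own z axis and vertical below 0.12 rad and horizontal distance between each of pot1_mid, pot2_mid, pot3_mid, pot4_mid and panel below 0.062 m and height (world z) of pot1_mid between 0.014 and 0.026 m and height (world z) of pot2_mid between 0.014 and 0.026 m and height (world z) of pot3_mid between 0.014 and 0.026 m and height (world z) of pot4_mid between 0.014 and 0.026 m and y of dimmer_top in the frame of pointer between -0.006 and 0.006 m and linear speed of each of pot1, pot2, pot3, pot4, jar below 0.02 m/s); the robot touches nothing.
It fails at once if the tall jar is moved more than 3 cm (distance of tall_jar from where it was at the start of the episode above 0.03 m).
It fails at once if the tin is moved more than 3 cm (distance of tin from where it was at the start of the episode above 0.03 m).
It fails at once if the forceps is moved more than 3 cm (distance of forceps from where it was at the start of the episode above 0.03 m).
Of pot1, pot2, pot3, pot4 only 2 to 4 are there at a start; the rules pass over those that are not, and their reading is None.
At some moment in a run one of pot1, pot2, pot3, pot4, jar may be knocked a few centimetres aside while the robot is not near it.
Once in a run the grip may slacken for a moment while it holds something.
It also fails if it takes over 210 s, if anything falls off the work surface, if the arm or the gripper's body presses on something with over 40 N, if the wrist force passes 120 N, or if a joint passes its speed limit or range.

## Working session

There is one attempt and no reset: what is moved stays moved. The work goes in short steps, Python scripts to look and compute and a shell command to move; the robot and the scene stay as the last step left them, time stands still between calls to the robot, and variables do not carry over. Pictures are saved under pics/ and viewed, and the job is handed in when it is done.

```bash
ls; mkdir -p pics; cat > h.py <<'E'
import numpy as np, cv2
from station import r
from scipy.spatial.transform import Rotation as R
def cam(name):
    s=r.get_state(); d=r.get_image(name)
    K=np.array([[d['fx'],0,d['cx']],[0,d['fy'],d['cy']],[0,0,1.]])
    if 'rvec' in d:
        Rm=cv2.Rodrigues(np.array(d['rvec'],float))[0]; t=np.array(d['tvec'],float)
    else:
        q=s['eef_rot']; T=np.eye(4); T[:3,:3]=R.from_quat([q[1],q[2],q[3],q[0]]).as_matrix(); T[:3,3]=s['tool_pos']
        W=T@np.array(d['hand_eye']); Rm=W[:3,:3].T; t=-Rm@W[:3,3]
    return d['img'],K,Rm,t
def ray(c,u,v):
    _,K,Rm,t=c
    o=-Rm.T@t; w=Rm.T@np.linalg.inv(K)@np.array([u,v,1.]); return o,w/np.linalg.norm(w)
def onz(c,u,v,z):
    o,w=ray(c,u,v); return o+w*(z-o[2])/w[2]
def proj(c,p):
    _,K,Rm,t=c; x=K@(Rm@np.array(p,float)+t); return x[:2]/x[2]
def save(c,f,crop=None,k=1):
    im=c[0][:,:,::-1]
    if crop: x0,y0,x1,y1=crop; im=im[y0:y1,x0:x1]
    if k!=1: im=cv2.resize(im,None,fx=k,fy=k,interpolation=cv2.INTER_CUBIC)
    cv2.imwrite('pics/'+f,im)
def st():
    s=r.get_state(); q=s['eef_rot']; M=R.from_quat([q[1],q[2],q[3],q[0]]).as_matrix()
    print('t',round(s['t'],2),'pos',np.round(s['tool_pos'],4),'op',round(s['opening'],4),'F',np.round(s['wrist_force'],1)); print('axes x,y,z cols\n',np.round(M,3)); return s,M
E
python3 - <<'E'
from h import *
s,M=st(); print(np.round(s['joint_pos'],3))
for n in('top','side','wrist'):
    c=cam(n); save(c,n+'0.png'); print(n,-c[2].T@c[3])
E
```

```text
pics
t 0.0 pos [0.1598 0.6037 0.2218] op 0.0878 F [-0.  -0.   0.2]
axes x,y,z cols
 [[-0.967  0.256 -0.   ]
 [ 0.256  0.967 -0.002]
 [-0.    -0.002 -1.   ]]
[-1.38   0.412 -0.013  1.597  0.006  1.134 -0.082]
top [0.18849041 0.15896788 2.10461809]
side [-0.13154741 -0.86800226  0.82279966]
wrist [0.08325254 0.62594217 0.38379778]
```

View pics/top0.png

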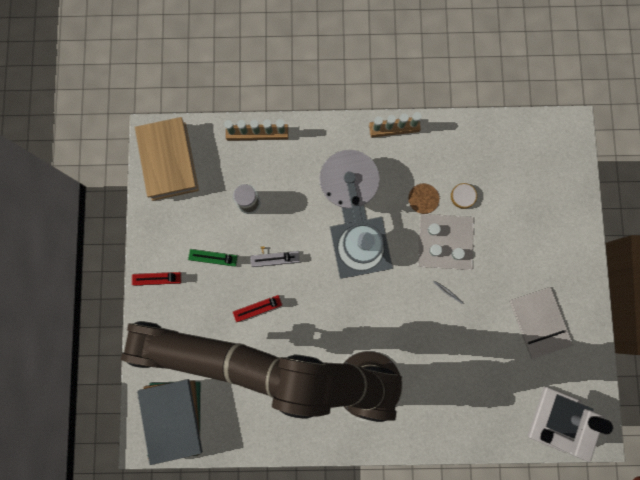

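View pics/side0.png

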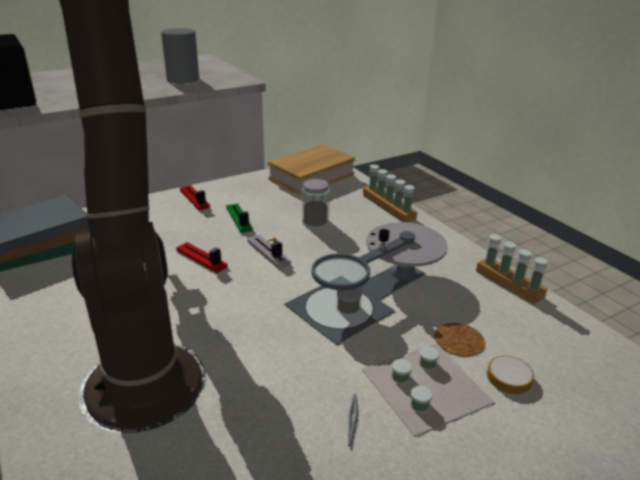

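View pics/wrist0.png

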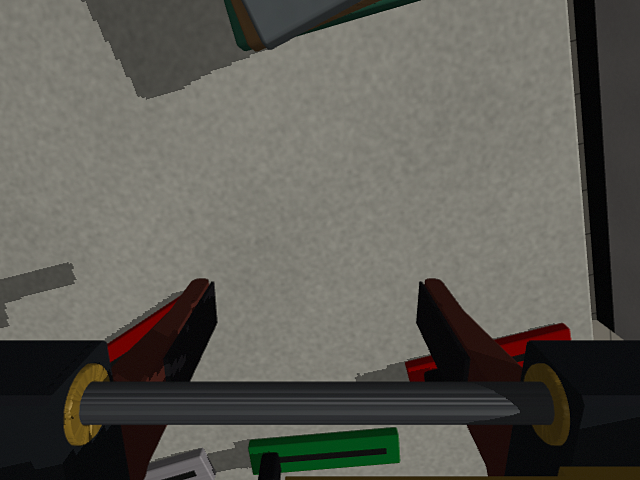

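```bash
python3 - <<'E'
from h import *
c=cam('top'); save(c,'topA.png',(300,130,500,310),4); save(c,'topB.png',(220,170,320,330),4)
c=cam('side'); save(c,'sideA.png',(280,200,480,350),4); save(c,'sideB.png',(170,180,310,290),5)
E
```

```text
(no output)
```

View pics/topA.png

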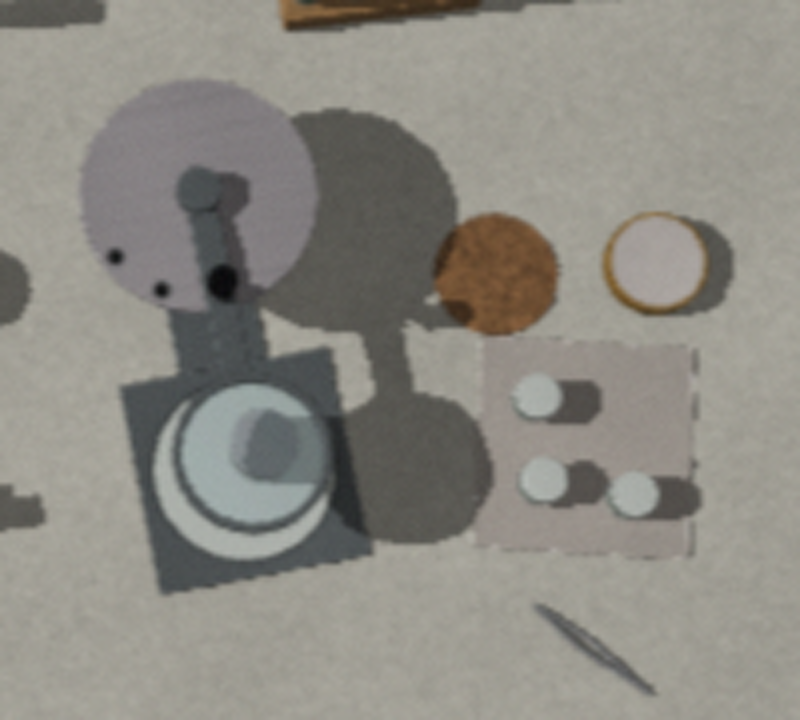

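View pics/topB.png

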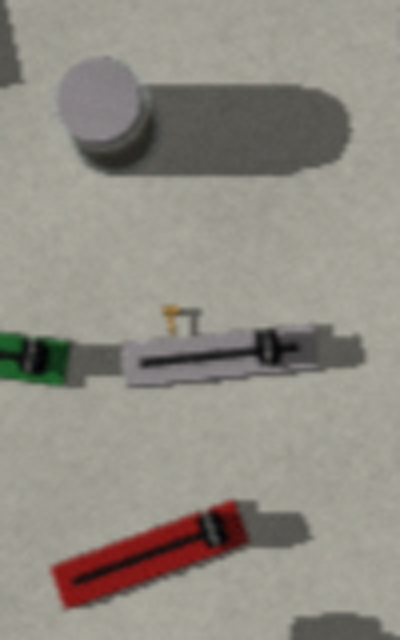

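View pics/sideA.png

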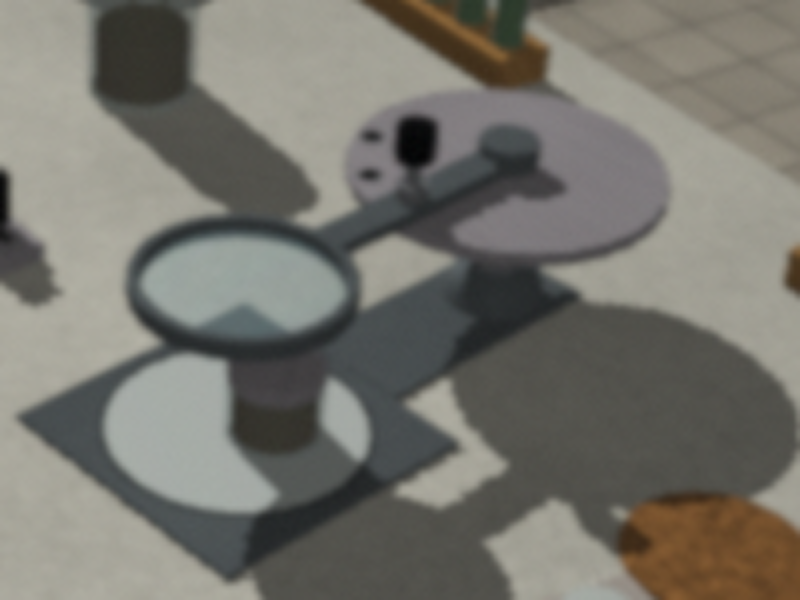

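View pics/sideB.png

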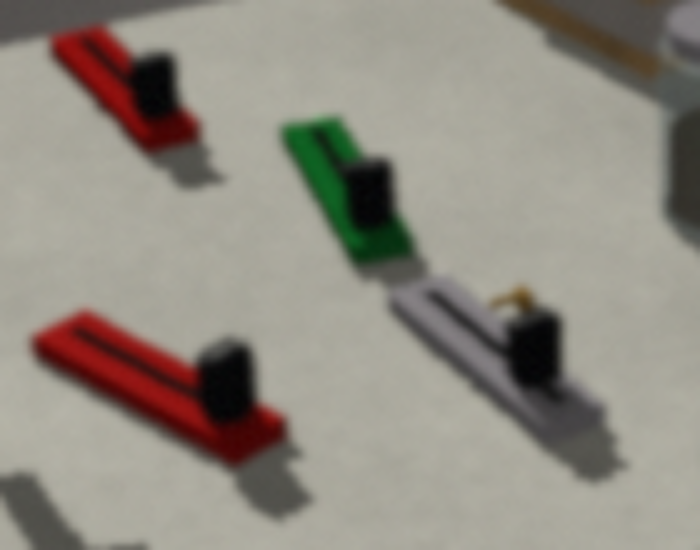

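```bash
python3 - <<'E'
from h import *
c=cam('top')
P=lambda x,y,ox,oy,z: onz(c,(x+.5)/4-.5+ox,(y+.5)/4-.5+oy,z)
A=dict(disc=(199,195,.1),knob=(222,283,.163),panel=(247,470.5,.003),lens=(253,456,.112),mat=(496,273,.003),p1=(538,396,.035),p2=(545,479,.035),p3=(635,494,.035),jar=(268,445,.054),tin=(656,262,.022),fcA=(537,605,0),fcB=(655,693,0))
for k,(x,y,z) in A.items(): print(k,np.round(P(x,y,300,130,z),4))
B=dict(grip=(268,347,.055),ptr=(172,333,.015),tl=(123,344,.014),bl=(126,386,.014),tr=(313,327,.014),br=(316,366,.014),tall=(100,100,.13),tallbase=(112,135,0.01))
for k,(x,y,z) in B.items(): print(k,np.round(P(x,y,220,170,z),4))
d=cam('side')
for k,u in dict(knob=(383,235),ptr=(275,239)).items(): print(k,onz(d,*u,.151 if k=='knob' else .015))
E
```

```text
disc [0.697  0.0546 0.1   ]
knob [0.6059 0.0408 0.163 ]
panel [0.4706 0.0134 0.003 ]
lens [0.4682 0.0155 0.112 ]
mat [ 0.645  -0.2142  0.003 ]
p1 [ 0.5276 -0.2403  0.035 ]
p2 [ 0.4544 -0.243   0.035 ]
p3 [ 0.4399 -0.3203  0.035 ]
jar [ 0.4857 -0.0019  0.054 ]
tin [ 0.6483 -0.3528  0.022 ]
fcA [ 0.3477 -0.2376  0.    ]
fcB [ 0.2693 -0.3367  0.    ]
grip [0.4364 0.2752 0.055 ]
ptr [0.4551 0.3619 0.015 ]
tl [0.4462 0.4051 0.014 ]
bl [0.4091 0.4025 0.014 ]
tr [0.4584 0.2378 0.014 ]
br [0.4239 0.2355 0.014 ]
tall [0.6397 0.411  0.13  ]
tallbase [0.6349 0.4156 0.01  ]
knob [0.6114386  0.03791665 0.151     ]
ptr [0.47803161 0.35308457 0.015     ]
```

```bash
python3 -m jog '[[0,0,0,0,0,-0.91,100],[0,0,0,0,0,-0.91,100],[0,0,0,0,0,-0.91,100],[0,0,0,0,0,-0.91,100],[0,0,0,0,0,-0.91,100],[0,0,0,0,0,-0.91,100],[-0.45,-0.85,0,0,0,0,100],[-0.45,-0.85,0,0,0,0,100],[-0.45,-0.85,0,0,0,0,100],[-0.45,-0.85,0,0,0,0,100]]'
python3 - <<'E'
from h import *
s,M=st();print(np.round(s['joint_pos'],3))
E
```

```text
t: 1.35
tool_pos: [0.2318, 0.5124, 0.2227]
eef_rot: [0.0, -0.089, 0.996, 0.0]
wrist_force: [0.8, 1.0, -0.4]
opening: 0.0878
t 1.35 pos [0.2318 0.5124 0.2227] op 0.0878 F [ 0.8  1.  -0.4]
axes x,y,z cols
 [[-0.984 -0.177  0.   ]
 [-0.177  0.984  0.   ]
 [-0.     0.    -1.   ]]
[-1.172  0.308 -0.076  1.748  0.026  1.087  0.493]
```

```bash
python3 -m jog '[[-0.5,-0.9,0,0,0,0,100],[-0.5,-0.9,0,0,0,0,100],[-0.5,-0.9,0,0,0,0,100],[-0.5,-0.9,0,0,0,0,100],[-0.5,-0.9,0,0,0,0,100],[-0.5,-0.9,0,0,0,0,100],[-0.5,-0.9,0,0,0,0,100],[-0.5,-0.9,0,0,0,0,100],[-0.5,-0.9,0,0,0,0,100],[-0.5,-0.9,0,0,0,0,100]]'
python3 -m jog '[[-0.5,-0.9,0,0,0,0,80],[-0.5,-0.9,0,0,0,0,80],[-0.5,-0.9,0,0,0,0,80],[-0.5,-0.9,0,0,0,0,80],[-0.5,-0.9,0,0,0,0,80],[-0.5,-0.9,0,0,0,0,80],[0,0,0,0,0,0,80],[0,0,0,0,0,0,80],[0,0,0,0,0,0,80]]'
python3 - <<'E'
from h import *
s,M=st();print(np.round(s['joint_pos'],3)); c=cam('wrist'); save(c,'w1.png'); c=cam('top'); save(c,'t1.png',(300,130,500,310),4)
E
```

```text
t: 2.35
tool_pos: [0.4273, 0.2731, 0.2228]
eef_rot: [0.0, -0.089, 0.996, 0.0]
wrist_force: [-0.3, 0.4, 0.2]
opening: 0.0875
t: 3.25
tool_pos: [0.5432, 0.1318, 0.2225]
eef_rot: [-0.0, -0.09, 0.996, 0.0]
wrist_force: [-0.1, -0.8, -0.5]
opening: 0.0704
t 3.25 pos [0.5432 0.1318 0.2225] op 0.0704 F [-0.1 -0.8 -0.5]
axes x,y,z cols
 [[-0.984 -0.178 -0.001]
 [-0.178  0.984  0.001]
 [ 0.     0.001 -1.   ]]
[-0.484  0.298  0.201  1.77  -0.067  1.08   1.49 ]
```

View pics/w1.png

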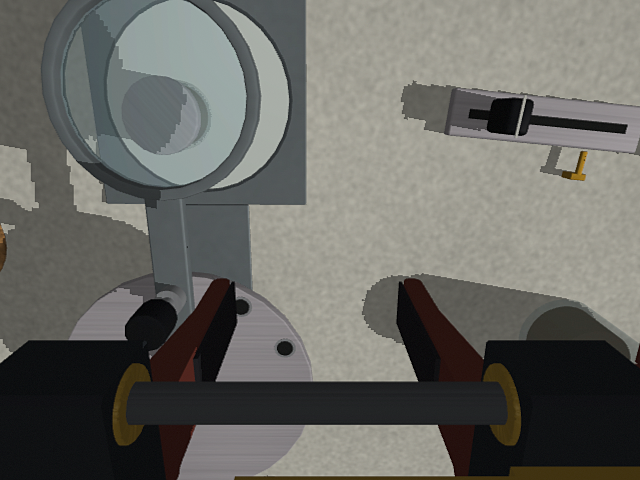

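```bash
python3 - <<'E'
from h import *
c=cam('wrist')
for k,(u,v,z) in dict(gripline=(523,117,.055),ptr=(583,152,.015),blkL=(452,110,.014),knob=(158,318,.163),hole2=(242,307,.1),hole3=(285,348,.1)).items(): print(k,np.round(onz(c,u,v,z),4))
save(c,'w1k.png',(90,240,330,420),3)
save(c,'w1d.png',(390,60,640,200),3)
E
```

```text
gripline [0.4415 0.2777 0.055 ]
ptr [0.4578 0.3591 0.015 ]
blkL [0.444 0.235 0.014]
knob [0.6003 0.0469 0.163 ]
hole2 [0.6177 0.0891 0.1   ]
hole3 [0.6473 0.1272 0.1   ]
```

View pics/w1k.png

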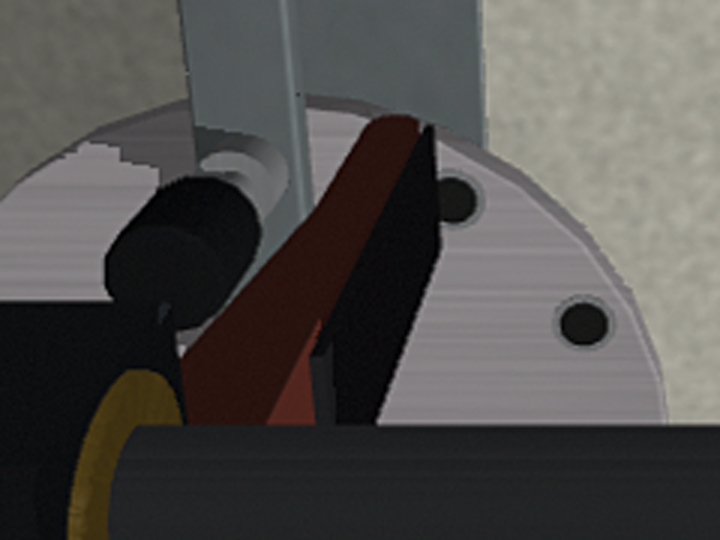

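View pics/w1d.png

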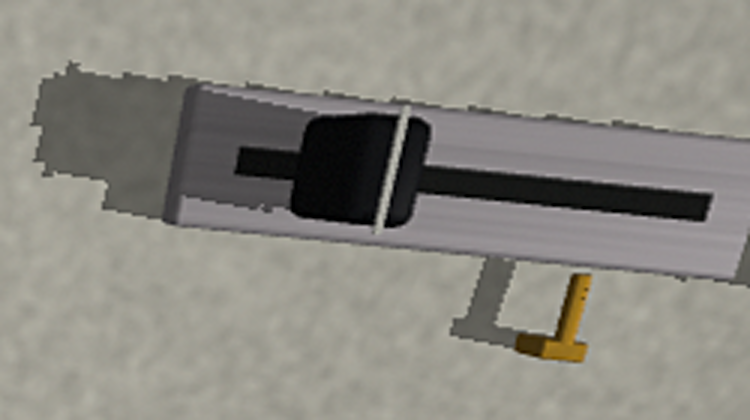

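```bash
python3 - <<'E'
from h import *
c=cam('wrist')
print(onz(c,144.3,331.7,.163))
# target
s,M=st(); d=np.array([.6115,.039,.2225])-s['tool_pos']; print(M.T@d/.03)
E
```

```text
[0.6112539  0.03910628 0.163     ]
t 3.45 pos [0.5434 0.1317 0.2227] op 0.07 F [ 0.4 -0.7  0.1]
axes x,y,z cols
 [[-0.984 -0.179 -0.   ]
 [-0.179  0.984  0.   ]
 [-0.     0.    -1.   ]]
[-1.68107944 -3.44498063  0.00716804]
```

Knob at (0.611, 0.039) agrees. Move above it.

```bash
python3 -m jog '[[-0.28,-0.57,0,0,0,0,70],[-0.28,-0.57,0,0,0,0,70],[-0.28,-0.57,0,0,0,0,70],[-0.28,-0.57,0,0,0,0,70],[-0.28,-0.57,0,0,0,0,70],[-0.28,-0.59,0,0,0,0,70],[0,0,0,0,0,0,70],[0,0,0,0,0,0,70]]'
python3 - <<'E'
from h import *
s,M=st();c=cam('wrist'); save(c,'w2.png');d=np.array([.6115,.039,.132])-s['tool_pos']; print(M.T@d/.03)
print(proj(c,[.6115,.039,.163]))
E
```

```text
t: 4.25
tool_pos: [0.6114, 0.0387, 0.2225]
eef_rot: [-0.0, -0.089, 0.996, 0.0]
wrist_force: [0.2, -0.4, -0.3]
opening: 0.0615
t 4.25 pos [0.6114 0.0387 0.2225] op 0.0615 F [ 0.2 -0.4 -0.3]
axes x,y,z cols
 [[-0.984 -0.177 -0.   ]
 [-0.177  0.984  0.   ]
 [ 0.     0.    -1.   ]]
[-0.00678817  0.00730389  3.0158788 ]
[314.19119616 254.45279513]
```

View pics/w2.png

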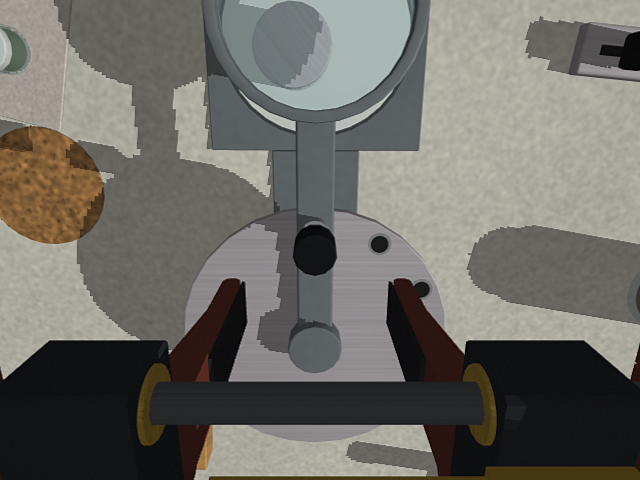

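```bash
python3 -m jog '[[0,0,0.6,0,0,0,70],[0,0,0.6,0,0,0,70],[0,0,0.6,0,0,0,70],[0,0,0.6,0,0,0,70],[0,0,0.5,0,0,0,70],[0,0,0,0,0,0,70],[0,0,0,0,0,0,70]]'
python3 -m jog '[[0,0,0,0,0,0,10],[0,0,0,0,0,0,10],[0,0,0,0,0,0,10],[0,0,0,0,0,0,10],[0,0,0,0,0,0,10],[0,0,0,0,0,0,10],[0,0,0,0,0,0,10]]'
python3 - <<'E'
from h import *
s,M=st()
E
```

```text
t: 5.0
tool_pos: [0.6117, 0.0386, 0.1359]
eef_rot: [-0.0, -0.089, 0.996, 0.0]
wrist_force: [0.5, -0.1, 0.5]
opening: 0.0614
t: 5.7
tool_pos: [0.6119, 0.0379, 0.1359]
eef_rot: [0.0, -0.089, 0.996, -0.0]
wrist_force: [-0.9, -0.7, 3.0]
opening: 0.0254
t 5.7 pos [0.6119 0.0379 0.1359] op 0.0254 F [-0.9 -0.7  3. ]
axes x,y,z cols
 [[-0.984 -0.177  0.   ]
 [-0.177  0.984 -0.   ]
 [-0.    -0.    -1.   ]]
```

```bash
python3 -m jog '[[0,0,-0.15,0,0,0,0],[0,0,-0.15,0,0,0,0],[0,0,-0.15,0,0,0,0],[0,0,0,0,0,0,0],[0,0,0,0,0,0,0]]'
python3 - <<'E'
from h import *
s,M=st()
c=cam('side'); save(c,'s2.png',(280,180,480,330),4)
E
```

```text
t: 6.2
tool_pos: [0.6118, 0.0378, 0.1489]
eef_rot: [-0.0, -0.089, 0.996, -0.0]
wrist_force: [4.9, -1.8, -8.9]
opening: 0.0257
t 6.2 pos [0.6118 0.0378 0.1489] op 0.0257 F [ 4.9 -1.8 -8.9]
axes x,y,z cols
 [[-0.984 -0.177 -0.   ]
 [-0.177  0.984 -0.   ]
 [ 0.    -0.    -1.   ]]
```

View pics/s2.png

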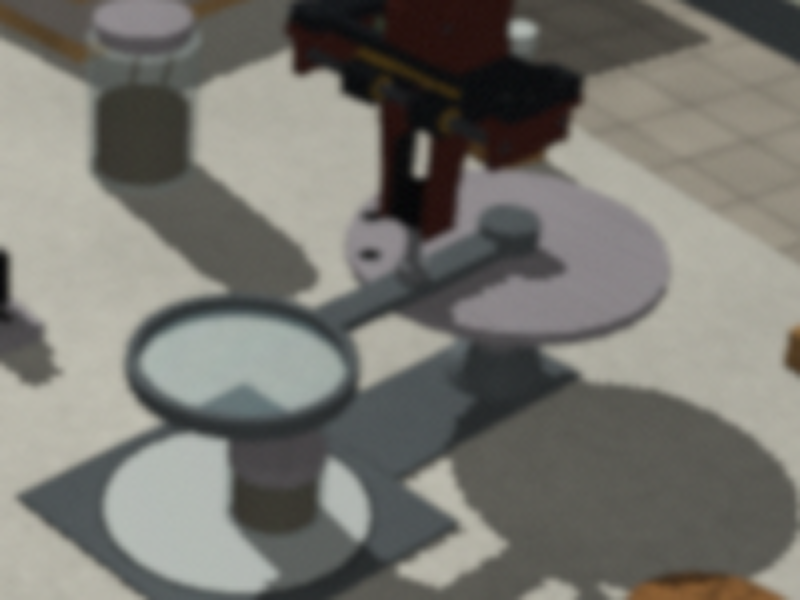

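```bash
python3 -m jog '[[-0.01,0.236,0,0,0,0.982,0],[-0.01,0.236,0,0,0,0.982,0],[-0.01,0.236,0,0,0,0.982,0],[-0.01,0.236,0,0,0,0.982,0],[-0.01,0.236,0,0,0,0.982,0],[-0.01,0.236,0,0,0,0.982,0],[-0.01,0.236,0,0,0,0.982,0],[0,0,0,0,0,0,0],[0,0,0,0,0,0,0]]'
python3 - <<'E'
from h import *
s,M=st();print(np.round(s['joint_pos'],3))
y=M[:,1]; print(np.degrees(np.arctan2(y[1],y[0])), 'pivot est',s['tool_pos']-.09*M[:,0])
c=cam('top'); save(c,'t2.png',(300,130,500,310),4)
E
```

```text
t: 7.15
tool_pos: [0.6169, 0.0866, 0.1488]
eef_rot: [0.0, 0.185, 0.983, -0.0]
wrist_force: [4.7, -1.8, -8.2]
opening: 0.0256
t 7.15 pos [0.6169 0.0866 0.1488] op 0.0256 F [ 4.7 -1.8 -8.2]
axes x,y,z cols
 [[-0.932  0.364  0.   ]
 [ 0.364  0.932 -0.001]
 [-0.001 -0.001 -1.   ]]
[-0.47   0.49   0.352  1.701 -0.195  0.985  1.151]
68.67687920778828 pivot est [0.70076243 0.0538262  0.14886455]
```

View pics/t2.png

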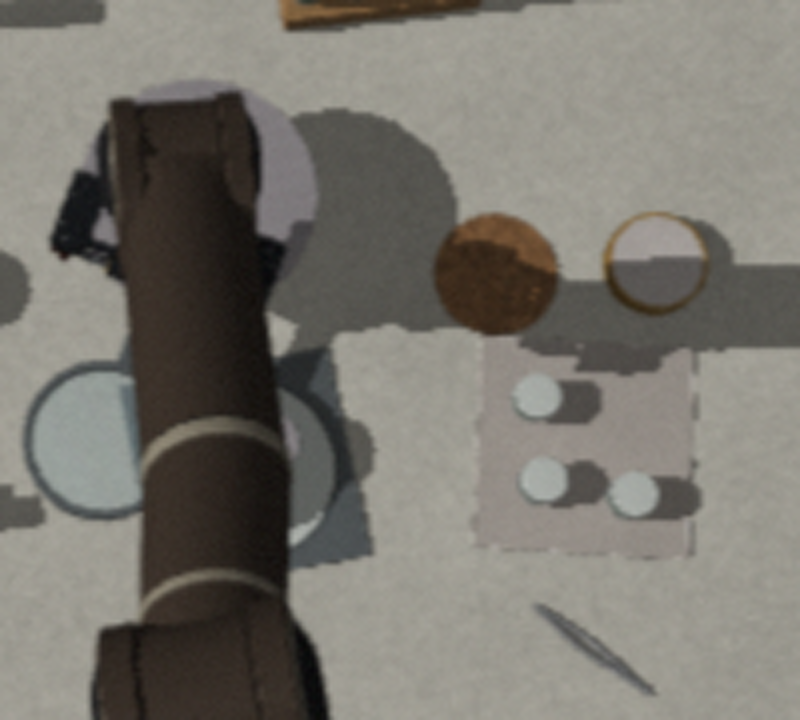

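The lens swings (now at crop (105,440)). Continue to the third hole.

```bash
python3 -m jog '[[-0.01,0.236,0,0,0,0.982,0],[-0.01,0.236,0,0,0,0.982,0],[-0.01,0.236,0,0,0,0.982,0],[-0.01,0.236,0,0,0,0.982,0],[-0.01,0.236,0,0,0,0.982,0],[-0.01,0.236,0,0,0,0.982,0],[-0.01,0.236,0,0,0,0.982,0],[0,0,0,0,0,0,0],[0,0,0,0,0,0,0]]'
python3 - <<'E'
from h import *
s,M=st()
y=M[:,1]; print(np.degrees(np.arctan2(y[1],y[0])), 'pivot est',s['tool_pos']-.09*M[:,0])
E
```

```text
t: 8.1
tool_pos: [0.6463, 0.1248, 0.1485]
eef_rot: [0.0, 0.445, 0.896, -0.001]
wrist_force: [4.6, -2.6, -8.2]
opening: 0.0251
t 8.1 pos [0.6463 0.1248 0.1485] op 0.0251 F [ 4.6 -2.6 -8.2]
axes x,y,z cols
 [[-0.604  0.797 -0.   ]
 [ 0.797  0.604 -0.002]
 [-0.001 -0.001 -1.   ]]
37.15055814062152 pivot est [0.7006997  0.05309998 0.14858898]
```

```bash
python3 -m jog '[[0,0,0.1,0,0,0,0],[0,0,0.1,0,0,0,0],[0,0,0.1,0,0,0,0],[0,0,0.1,0,0,0,0],[0,0,0.04,0,0,0,0],[0,0,0,0,0,0,0],[0,0,0,0,0,0,0]]'

```

```text
t: 8.8
tool_pos: [0.6464, 0.1249, 0.1361]
eef_rot: [0.0, 0.445, 0.896, -0.0]
wrist_force: [3.4, -4.0, -4.9]
opening: 0.0255
```

```bash
python3 -m jog '[[0,0.1,0,0,0,0,0],[0,0,0,0,0,0,0],[0,0,0,0,0,0,0]]';python3 -m jog '[[0,-0.2,0,0,0,0,0],[0,0,0,0,0,0,0],[0,0,0,0,0,0,0]]'; python3 -m jog '[[0,0.1,0,0,0,0,0],[0,0,0,0,0,0,70],[0,0,0,0,0,0,70],[0,0,0,0,0,0,70],[0,0,0,0,0,0,70]]'
```

```text
t: 9.1
tool_pos: [0.6478, 0.1259, 0.1359]
eef_rot: [-0.001, 0.446, 0.895, -0.001]
wrist_force: [-1.2, -5.2, -2.6]
opening: 0.0252
t: 9.4
tool_pos: [0.6446, 0.1239, 0.1364]
eef_rot: [0.001, 0.445, 0.896, 0.0]
wrist_force: [5.3, -3.0, -5.5]
opening: 0.0255
t: 9.9
tool_pos: [0.6462, 0.1265, 0.1362]
eef_rot: [-0.0, 0.444, 0.896, 0.0]
wrist_force: [0.8, -0.1, -0.6]
opening: 0.0544
```

```bash
python3 -m jog '[[0,0,-0.6,0,0,0,70],[0,0,-0.8,0,0,0,70],[0,0,-0.8,0,0,0,70],[0,0,-0.8,0,0,0,70],[0,0,0,0,0,0,90],[0,0,0,0,0,0,90],[0,0,0,0,0,0,90]]'
python3 - <<'E'
from h import *
s,M=st()
c=cam('wrist'); save(c,'w3.png'); c=cam('side'); save(c,'s3.png',(280,180,480,330),4); 
P=[.7006,.0535]; 
for a in (1.10,):
  th=np.radians(190.3)-a
  for z in(.139,.147): print(z,proj(c,[P[0]+.09*np.cos(th),P[1]+.09*np.sin(th),z]),proj(c,[P[0]+.09*np.cos(th),P[1]+.09*np.sin(th),z+.024]))
E
```

```text
t: 10.6
tool_pos: [0.6456, 0.126, 0.2248]
eef_rot: [-0.001, 0.445, 0.896, -0.0]
wrist_force: [0.0, 0.7, -0.2]
opening: 0.0788
t 10.6 pos [0.6456 0.126  0.2248] op 0.0788 F [ 0.   0.7 -0.2]
axes x,y,z cols
 [[-0.605  0.797 -0.002]
 [ 0.797  0.605 -0.   ]
 [ 0.001 -0.001 -1.   ]]
0.139 [373.07108631 220.79462793] [373.72744321 212.53218899]
0.147 [373.28863569 218.0560439 ] [373.94872247 209.74665205]
```

View pics/w3.png

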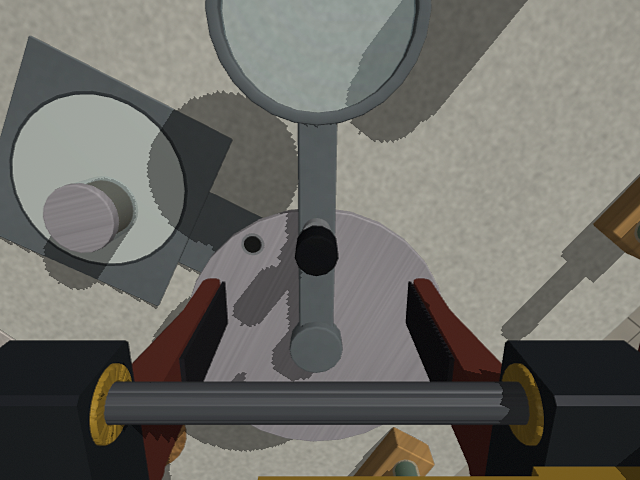

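View pics/s3.png

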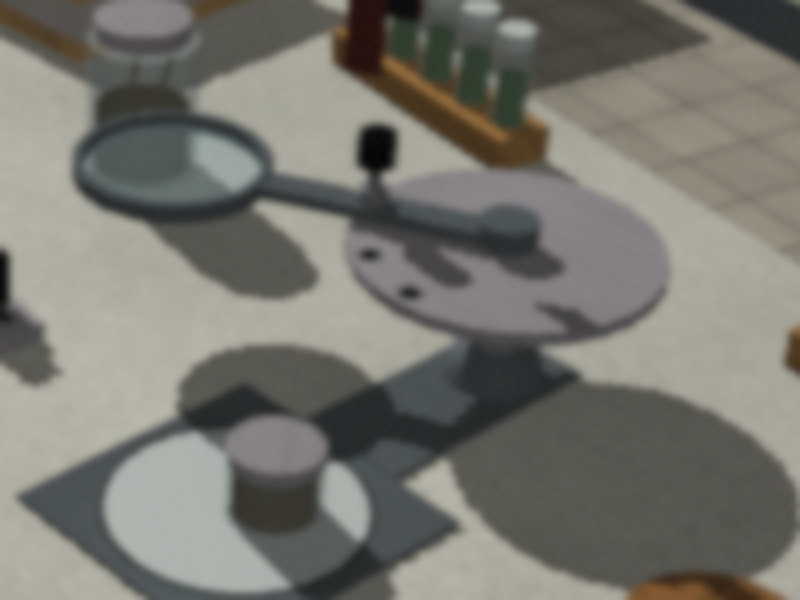

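```bash
python3 - <<'E'
from h import *
c=cam('wrist')
g=c[0]; save(c,'w3j.png',(0,150,200,300),4)
print(onz(c,81,218,.054), 'panel',onz(c,98.5,179,.004))
d=cam('side')
for u,v in [(277/4+280,445/4+180)]: print(onz(d,u,v,.054))
s,M=st(); y=M[:,1]; print(np.degrees(np.arctan2(y[1],y[0])),np.round(s['joint_pos'],2))
E
```

```text
[0.4928741 0.0028381 0.054    ] panel [0.47230168 0.01837947 0.004     ]
[ 0.49066918 -0.00455252  0.054     ]
t 10.8 pos [0.6459 0.1258 0.225 ] op 0.0791 F [-0.4 -0.6  0.1]
axes x,y,z cols
 [[-0.604  0.797 -0.001]
 [ 0.797  0.604 -0.   ]
 [ 0.001 -0.001 -1.   ]]
37.1849153214352 [-0.61  0.5   0.51  1.53 -0.25  1.18  0.59]
```

View pics/w3j.png

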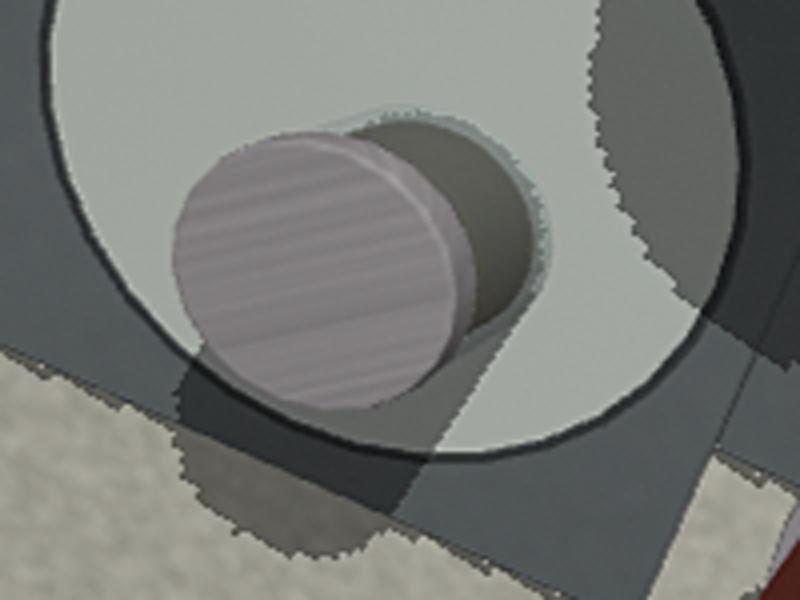

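```bash
python3 -m jog '[[0,0,0,0,0,1,100],[0,0,0,0,0,1,100],[0,0,0,0,0,1,100],[0,0,0,0,0,1,100],[0,0,0,0,0,1,100],[0,0,0,0,0,1,100],[0,0,0,0,0,1,100],[0,0,0,0,0,1,100],[0,0,0,0,0,0,100]]'
python3 -m jog '[[-0.6,-0.73,0,0,0,0,100],[-0.6,-0.73,0,0,0,0,100],[-0.6,-0.73,0,0,0,0,100],[-0.6,-0.73,0,0,0,0,100],[-0.6,-0.73,0,0,0,0,100],[-0.6,-0.73,0,0,0,0,100],[-0.6,-0.73,0,0,0,0,100],[0,0,0,0,0,0,100],[0,0,0,0,0,0,100]]'
python3 - <<'E'
from h import *
s,M=st();print(np.round(s['joint_pos'],2))
c=cam('wrist'); save(c,'w4.png'); 
E
```

```text
t: 11.7
tool_pos: [0.6461, 0.1258, 0.2254]
eef_rot: [-0.0, 0.704, 0.71, -0.0]
wrist_force: [0.0, 0.1, 0.9]
opening: 0.0875
t: 12.6
tool_pos: [0.4943, -0.0015, 0.2263]
eef_rot: [-0.0, 0.703, 0.711, 0.001]
wrist_force: [-0.8, -0.4, 0.3]
opening: 0.0879
t 12.6 pos [ 0.4943 -0.0015  0.2263] op 0.0879 F [-0.8 -0.4  0.3]
axes x,y,z cols
 [[-0.01   1.     0.001]
 [ 1.     0.01   0.001]
 [ 0.001  0.001 -1.   ]]
[-0.73  0.21  0.74  1.94 -0.16  1.05  0.1 ]
```

View pics/w4.png

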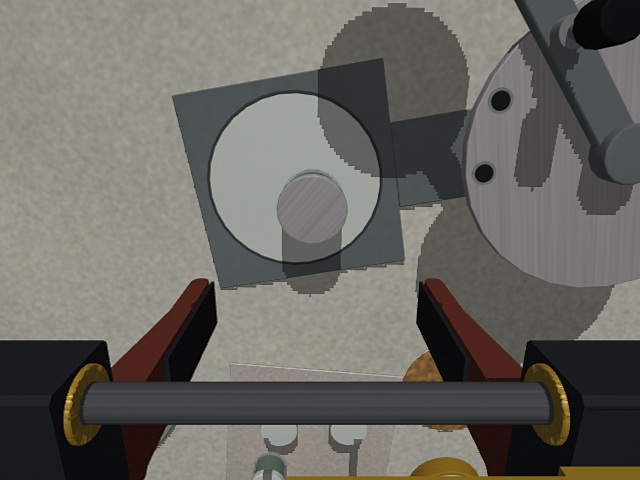

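```bash
python3 - <<'E'
from h import *
c=cam('wrist'); save(c,'w4b.png',(210,340,470,480),3)
print(onz(c,312,208,.054), 'panel',onz(c,295,177,.004),'corners',[np.round(onz(c,u,v,.003),3) for u,v in((173,96),(382,59),(404,263),(221,288))])
c=cam('top'); save(c,'t3.png',(300,130,500,310),4)
E
```

```text
[0.49212205 0.00247719 0.054     ] panel [0.47558621 0.02051083 0.004     ] corners [array([0.367, 0.092, 0.003]), array([0.552, 0.124, 0.003]), array([ 0.585, -0.065,  0.003]), array([ 0.399, -0.094,  0.003])]
```

View pics/w4b.png

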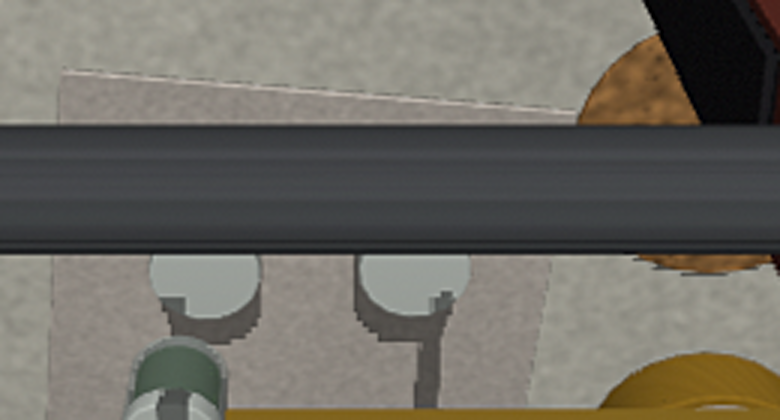

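View pics/t3.png

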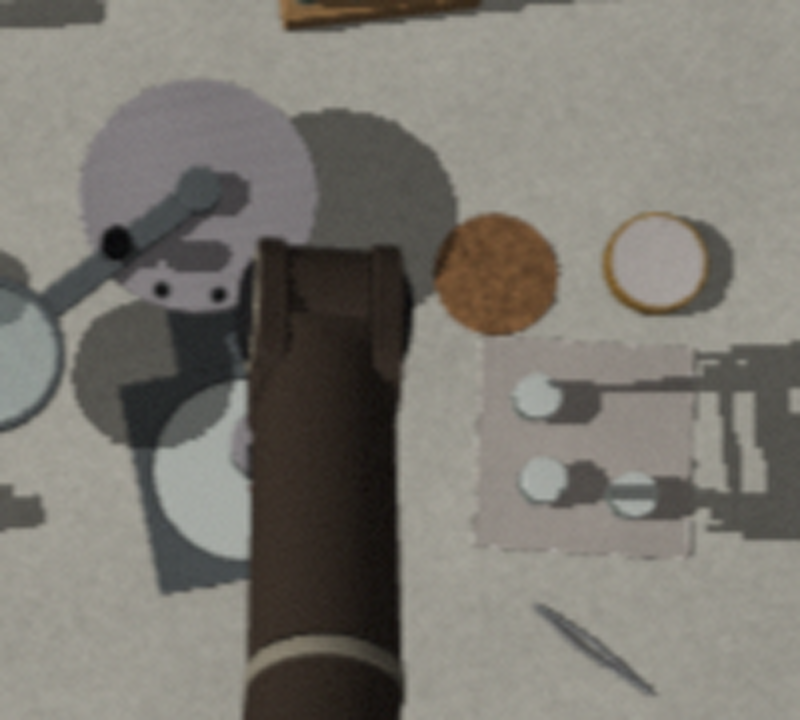

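```bash
python3 -m jog '[[0.03,-0.08,0.9,0,0,0.1,100],[0,0,0.9,0,0,0,100],[0,0,0.9,0,0,0,100],[0,0,0.9,0,0,0,100],[0,0,0.9,0,0,0,100],[0,0,0.9,0,0,0,100],[0,0,0.8,0,0,0,100],[0,0,0.8,0,0,0,100],[0,0,0,0,0,0,100],[0,0,0,0,0,0,100]]'
python3 -m jog '[[0,0,0,0,0,0,50],[0,0,0,0,0,0,40],[0,0,0,0,0,0,30],[0,0,0,0,0,0,30],[0,0,0,0,0,0,30],[0,0,0,0,0,0,30],[0,0,0,0,0,0,30],[0,0,0,0,0,0,30]]'
```

```text
t: 13.75
tool_pos: [0.4918, -0.0008, 0.0157]
eef_rot: [-0.0, 0.707, 0.708, -0.001]
wrist_force: [0.1, -0.3, -0.5]
opening: 0.088
t: 14.55
tool_pos: [0.4918, -0.0004, 0.0165]
eef_rot: [-0.0, 0.707, 0.708, 0.0]
wrist_force: [-2.2, 0.7, 6.7]
opening: 0.0597
```

```bash
python3 -m jog '[[0,0,-0.5,0,0,0,30],[0,0,-0.8,0,0,0,30],[0,0,-0.8,0,0,0,30],[0,0,-0.8,0,0,0,30],[0,0,-0.6,0,0,0,30],[0,0,0,0,0,0,30],[0,0,0,0,0,0,30]]'
python3 -m jog '[[-0.6,0.4,0,0,0,0,30],[-0.8,0.6,0,0,0,0,30],[-0.8,0.6,0,0,0,0,30],[-0.8,0.6,0,0,0,0,30],[-0.8,0.6,0,0,0,0,30],[-0.8,0.6,0,0,0,0,30],[-0.8,0.6,0,0,0,0,30],[-0.8,0.5,0,0,0,0,30],[-0.5,0.3,0,0,0,0,30],[-0.43,0.2,0,0,0,0,30]]'
python3 -m jog '[[0,0,0,0,0,0,30],[0,0,0,0,0,0,30],[0,0,0,0,0,0,30]]'
python3 - <<'E'
from h import *
s,M=st();print(np.round(s['joint_pos'],2))
c=cam('wrist'); save(c,'w5.png'); c=cam('side'); save(c,'s5.png',(340,220,540,420),3)
E
```

```text
t: 15.25
tool_pos: [0.4915, -0.0003, 0.1206]
eef_rot: [-0.0, 0.707, 0.708, 0.0]
wrist_force: [0.0, -0.4, -1.7]
opening: 0.0595
t: 16.25
tool_pos: [0.6414, -0.2155, 0.1185]
eef_rot: [-0.001, 0.707, 0.707, -0.001]
wrist_force: [0.3, -0.0, -2.4]
opening: 0.0595
t: 16.55
tool_pos: [0.6416, -0.213, 0.1205]
eef_rot: [-0.001, 0.706, 0.708, 0.0]
wrist_force: [0.0, 0.1, -1.3]
opening: 0.0598
t 16.55 pos [ 0.6416 -0.213   0.1205] op 0.0598 F [ 0.   0.1 -1.3]
axes x,y,z cols
 [[-0.002  1.    -0.001]
 [ 1.     0.002  0.001]
 [ 0.001 -0.001 -1.   ]]
[-0.16  0.66  0.63  1.59 -0.44  1.03  0.6 ]
```

View pics/w5.png

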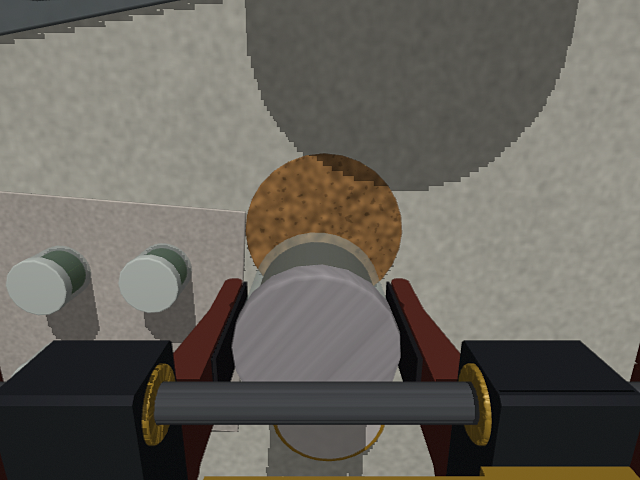

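View pics/s5.png

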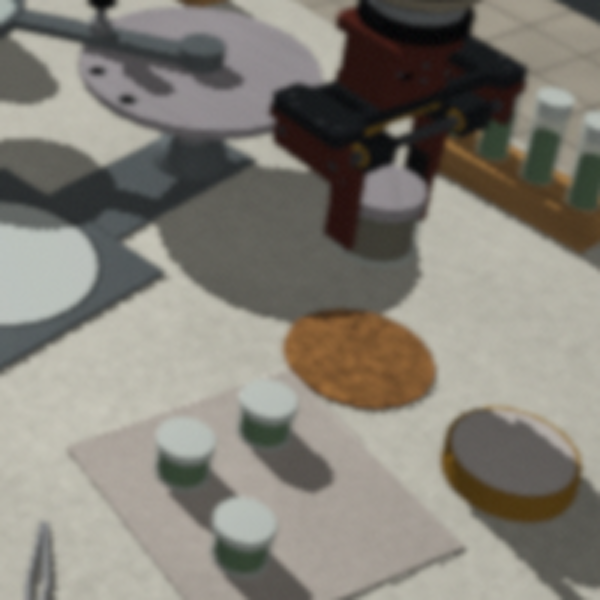

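```bash
python3 - <<'E'
from h import *
c=cam('wrist')
print([np.round(onz(c,u,v,.003),4) for u,v in((247,228),(402,228),(325,153))])
print([np.round(onz(c,u,v,.035),4) for u,v in((40,286),(149.5,284))])
print([np.round(onz(cam('side'),340+u/3,220+v/3,z),4) for u,v,z in((360,358,.003),(268,397,.035),(185,438,.035),(244,520,.035))])
E
```

```text
[array([ 0.5935, -0.2116,  0.003 ]), array([ 0.7036, -0.2113,  0.003 ]), array([ 0.6484, -0.1589,  0.003 ])]
[array([ 0.4612, -0.2424,  0.035 ]), array([ 0.5333, -0.2408,  0.035 ])]
[array([ 0.6466, -0.2204,  0.003 ]), array([ 0.5316, -0.2443,  0.035 ]), array([ 0.4562, -0.2475,  0.035 ]), array([ 0.4426, -0.3243,  0.035 ])]
```

```bash
python3 -m jog '[[-0.06,0.23,0.5,0,0,0,30],[0,0,0.8,0,0,0,30],[0,0,0.8,0,0,0,30],[0,0,0.7,0,0,0,30],[0,0,0.4,0,0,0,30],[0,0,0.25,0,0,0,30],[0,0,0,0,0,0,30],[0,0,0,0,0,0,30]]'
python3 - <<'E'
from h import *
st()
E
```

```text
t: 17.7
tool_pos: [0.6494, -0.2166, 0.0179]
eef_rot: [0.0, 0.707, 0.707, 0.0]
wrist_force: [0.7, -0.2, -2.6]
opening: 0.0597
t 17.7 pos [ 0.6494 -0.2166  0.0179] op 0.0597 F [ 0.7 -0.2 -2.6]
axes x,y,z cols
 [[-0.001  1.     0.001]
 [ 1.     0.001 -0.   ]
 [-0.     0.001 -1.   ]]
```

```bash
python3 -m jog '[[0,0,0.08,0,0,0,30],[0,0,0,0,0,0,30],[0,0,0,0,0,0,30]]'
python3 -m jog '[[0,0,0,0,0,0,75],[0,0,0,0,0,0,90],[0,0,0,0,0,0,100],[0,0,0,0,0,0,100],[0,0,0,0,0,0,100],[0,0,0,0,0,0,100]]'
python3 -m jog '[[0,0,-0.5,0,0,0,100],[0,0,-0.8,0,0,0,100],[0,0,-0.9,0,0,0,100],[0,0,-0.9,0,0,0,100],[0,0,-0.9,0,0,0,100],[0,0,-0.9,0,0,0,100],[0,0,-0.9,0,0,0,100],[0,0,0,0,0,0,100]]'
python3 - <<'E'
from h import *
s,M=st()
c=cam('wrist'); save(c,'w6.png'); c=cam('side'); save(c,'s6.png',(340,220,540,420),3)
E
```

```text
t: 18.0
tool_pos: [0.649, -0.2162, 0.0154]
eef_rot: [0.0, 0.707, 0.707, 0.0]
wrist_force: [0.4, 0.6, -2.5]
opening: 0.0592
t: 18.6
tool_pos: [0.6488, -0.2163, 0.015]
eef_rot: [0.0, 0.707, 0.707, 0.0]
wrist_force: [-0.2, 0.0, 0.4]
opening: 0.0875
t: 19.4
tool_pos: [0.6506, -0.2176, 0.1945]
eef_rot: [0.003, 0.707, 0.707, 0.002]
wrist_force: [-0.5, 0.4, -0.1]
opening: 0.0879
t 19.4 pos [ 0.6506 -0.2176  0.1945] op 0.0879 F [-0.5  0.4 -0.1]
axes x,y,z cols
 [[-0.     1.     0.007]
 [ 1.     0.    -0.002]
 [-0.002  0.007 -1.   ]]
```

View pics/w6.png

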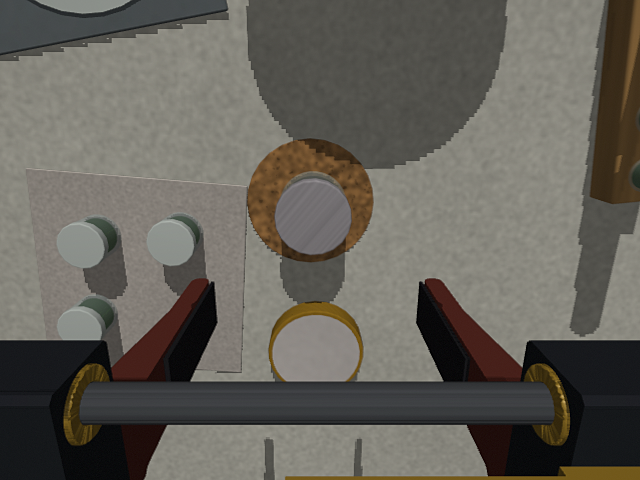

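View pics/s6.png

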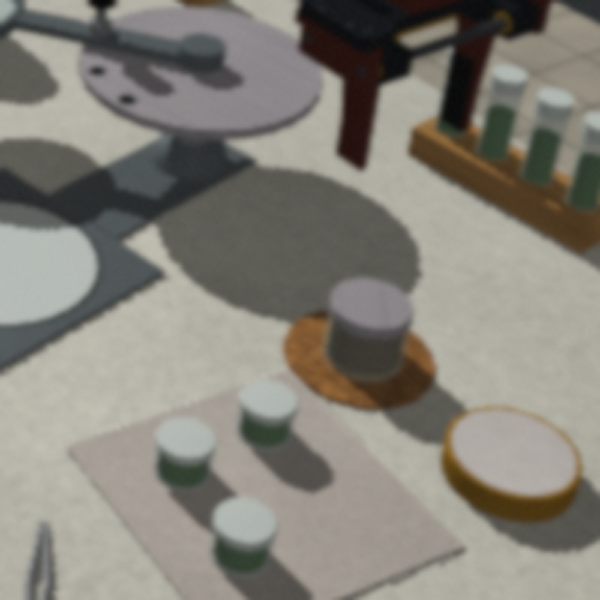

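```bash
python3 - <<'E'
from h import *
c=cam('wrist'); s,M=st()
for u,v in((82,245.5),(172.5,242),(80.5,325)): print(np.round(onz(c,u,v,.035),4))
print(M.T@(np.array([.533,-.2415,.10])-s['tool_pos'])/.03)
E
```

```text
t 19.55 pos [ 0.6485 -0.216   0.1891] op 0.0877 F [-0.9  0.3 -0.9]
axes x,y,z cols
 [[-0.001  1.    -0.   ]
 [ 1.     0.001  0.   ]
 [ 0.    -0.    -1.   ]]
[ 0.4593 -0.2404  0.035 ]
[ 0.5333 -0.2374  0.035 ]
[ 0.4461 -0.3129  0.035 ]
[-0.84667653 -3.85162411  2.96919431]
```

```bash
python3 -m jog '[[-0.16,-0.77,0,0,0,0,65],[-0.16,-0.77,0,0,0,0,65],[-0.16,-0.77,0,0,0,0,65],[-0.16,-0.77,0,0,0,0,65],[-0.16,-0.76,0,0,0,0,65],[0,0,0.8,0,0,0,65],[0,0,0.8,0,0,0,65],[0,0,0.8,0,0,0,65],[0,0,0.5,0,0,0,65],[0,0,0,0,0,0,65]]'
python3 - <<'E'
from h import *
c=cam('wrist'); s,M=st(); save(c,'w7.png')
E
```

```text
t: 20.55
tool_pos: [0.532, -0.2396, 0.0995]
eef_rot: [-0.002, 0.707, 0.707, -0.001]
wrist_force: [-0.2, -0.6, -0.3]
opening: 0.0569
t 20.6 pos [ 0.5328 -0.2402  0.101 ] op 0.0572 F [ 0.1  0.2 -0.9]
axes x,y,z cols
 [[-0.001  1.    -0.003]
 [ 1.     0.001  0.   ]
 [ 0.    -0.003 -1.   ]]
```

View pics/w7.png

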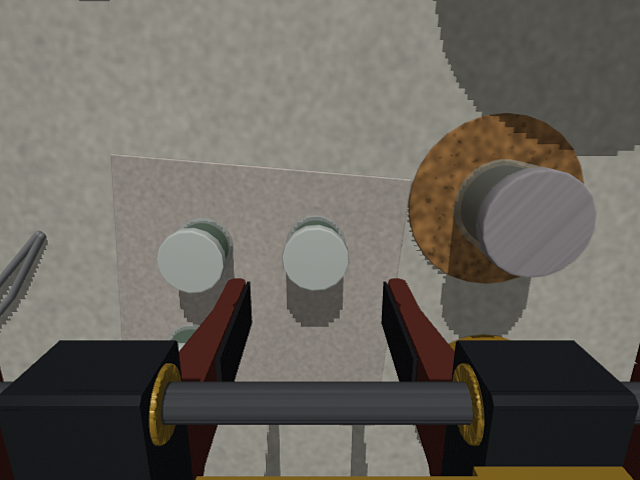

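Pot 1 at (316,258), centred between the fingers. Descend and grip.

```bash
python3 -m jog '[[0,0,0.7,0,0,0,65],[0,0,0.8,0,0,0,65],[0,0,0.8,0,0,0,65],[0,0,0.68,0,0,0,65],[0,0,0,0,0,0,65],[0,0,0,0,0,0,65]]'
python3 -m jog '[[0,0,0,0,0,0,20],[0,0,0,0,0,0,20],[0,0,0,0,0,0,20],[0,0,0,0,0,0,20],[0,0,0,0,0,0,20],[0,0,0,0,0,0,20]]'
```

```text
t: 21.2
tool_pos: [0.5341, -0.2409, 0.0136]
eef_rot: [0.0, 0.707, 0.707, 0.0]
wrist_force: [0.2, 0.5, -0.3]
opening: 0.057
t: 21.8
tool_pos: [0.5343, -0.2406, 0.0137]
eef_rot: [0.001, 0.707, 0.707, 0.001]
wrist_force: [-2.0, 1.2, 7.0]
opening: 0.0394
```

```bash
python3 -m jog '[[0,0,-0.5,0,0,0,20],[0,0,-0.8,0,0,0,20],[0,0,-0.8,0,0,0,20],[0.5,-0.1,-0.6,0,0,0,20],[0.8,-0.17,0,0,0,0,20],[0.8,-0.17,0,0,0,0,20],[0.8,-0.17,0,0,0,0,20],[0.8,-0.17,0,0,0,0,20],[0.8,-0.17,0,0,0,0,20],[0.8,-0.17,0,0,0,0,20]]'
python3 -m jog '[[0.8,-0.17,0,0,0,0,20],[0.8,-0.17,0,0,0,0,20],[0.8,-0.17,0,0,0,0,20],[0.8,-0.17,0,0,0,0,20],[0.8,-0.17,0,0,0,0,20],[0.6,-0.1,0,0,0,0,20],[0,0,0,0,0,0,20],[0,0,0,0,0,0,20],[0,0,0,0,0,0,20]]'
python3 - <<'E'
from h import *
c=cam('wrist'); s,M=st(); save(c,'w8.png')
print(M.T@(np.array([.475,.058,.0147])-s['tool_pos'])/.03)
E
```

```text
t: 22.8
tool_pos: [0.4998, -0.0805, 0.0946]
eef_rot: [0.0, 0.707, 0.707, 0.0]
wrist_force: [0.7, 0.7, 0.2]
opening: 0.0393
t: 23.7
tool_pos: [0.4716, 0.0556, 0.0941]
eef_rot: [0.0, 0.707, 0.707, 0.0]
wrist_force: [-0.9, -0.2, -0.2]
opening: 0.0396
t 23.75 pos [0.4715 0.0555 0.094 ] op 0.0395 F [-0.7  0.3 -0.1]
axes x,y,z cols
 [[ 0.001  1.     0.   ]
 [ 1.    -0.001 -0.   ]
 [-0.     0.    -1.   ]]
[0.08477876 0.11455535 2.6427827 ]
```

View pics/w8.png

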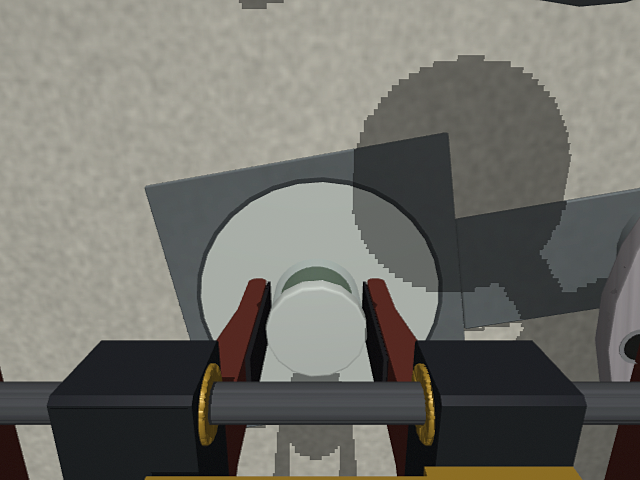

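```bash
python3 - <<'E'
from h import *
c=cam('wrist')
print([np.round(onz(c,u,v,.004),4) for u,v in((199,285),(442,285),(320,180))])
E
python3 -m jog '[[0.08,0.11,0.6,0,0,0,20],[0,0,0.8,0,0,0,20],[0,0,0.7,0,0,0,20],[0,0,0.4,0,0,0,20],[0,0,0,0,0,0,20],[0,0,0,0,0,0,20]]'
```

```text
[array([0.3941, 0.0255, 0.004 ]), array([0.5563, 0.0253, 0.004 ]), array([0.4747, 0.0958, 0.004 ])]
t: 24.4
tool_pos: [0.4749, 0.0584, 0.019]
eef_rot: [0.0, 0.707, 0.707, -0.0]
wrist_force: [-0.1, 0.7, -0.8]
opening: 0.0398
```

```bash
python3 -m jog '[[0,0,0.08,0,0,0,20],[0,0,0.05,0,0,0,20],[0,0,0,0,0,0,20],[0,0,0,0,0,0,20]]'
python3 -m jog '[[0,0,0,0,0,0,50],[0,0,0,0,0,0,65],[0,0,0,0,0,0,65],[0,0,0,0,0,0,65],[0,0,-0.4,0,0,0,65],[0,0,-0.7,0,0,0,65],[0,0,-0.9,0,0,0,65],[0,0,-0.9,0,0,0,65],[0,0,-0.1,0,0,0,65],[0,0,0,0,0,0,65]]'
python3 - <<'E'
from h import *
c=cam('wrist'); s,M=st(); save(c,'w9.png')
print(M.T@(np.array([.460,-.2425,.1])-s['tool_pos'])/.03)
E
```

```text
t: 24.8
tool_pos: [0.4747, 0.0592, 0.015]
eef_rot: [0.0, 0.707, 0.708, 0.0]
wrist_force: [-0.4, 0.5, -0.7]
opening: 0.0398
t: 25.8
tool_pos: [0.475, 0.0594, 0.1057]
eef_rot: [0.0, 0.707, 0.708, 0.001]
wrist_force: [-0.2, -0.5, -0.8]
opening: 0.0572
t 25.85 pos [0.4744 0.0593 0.1049] op 0.0572 F [ 0.7  0.5 -0.8]
axes x,y,z cols
 [[-0.001  1.     0.   ]
 [ 1.     0.001  0.001]
 [ 0.001  0.    -1.   ]]
[-10.05886189  -0.49456832   0.1556911 ]
```

View pics/w9.png

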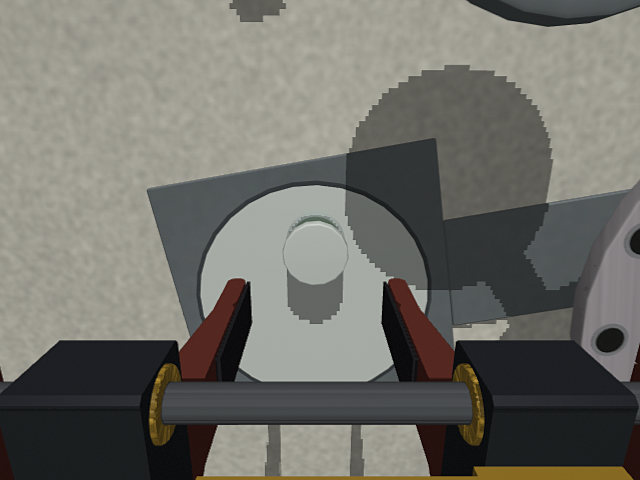

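```bash
python3 -m jog '[[-0.6,-0.05,0,0,0,0,65],[-0.9,-0.05,0,0,0,0,65],[-0.9,-0.05,0,0,0,0,65],[-0.9,-0.05,0,0,0,0,65],[-0.9,-0.05,0,0,0,0,65],[-0.9,-0.05,0,0,0,0,65],[-0.9,-0.05,0,0,0,0,65],[-0.9,-0.05,0,0,0,0,65],[-0.9,-0.05,0,0,0,0,65],[-0.9,-0.05,0,0,0,0,65]]'
python3 -m jog '[[-0.9,0,0,0,0,0,65],[-0.45,0,0,0,0,0,65],[0,0,0,0,0,0,65],[0,0,0,0,0,0,65],[0,0,0,0,0,0,65]]'
python3 - <<'E'
from h import *
c=cam('wrist'); s,M=st(); save(c,'w10.png')
E
```

```text
t: 26.85
tool_pos: [0.4588, -0.2029, 0.1036]
eef_rot: [-0.001, 0.707, 0.707, -0.001]
wrist_force: [-0.0, 0.6, 0.3]
opening: 0.0569
t: 27.35
tool_pos: [0.4599, -0.2409, 0.1043]
eef_rot: [-0.001, 0.706, 0.708, 0.0]
wrist_force: [-0.1, -0.5, -0.9]
opening: 0.0571
t 27.4 pos [ 0.46   -0.2409  0.1044] op 0.0576 F [ 0.3 -0.1  0.7]
axes x,y,z cols
 [[-0.003  1.    -0.   ]
 [ 1.     0.003  0.001]
 [ 0.001 -0.    -1.   ]]
```

View pics/w10.png

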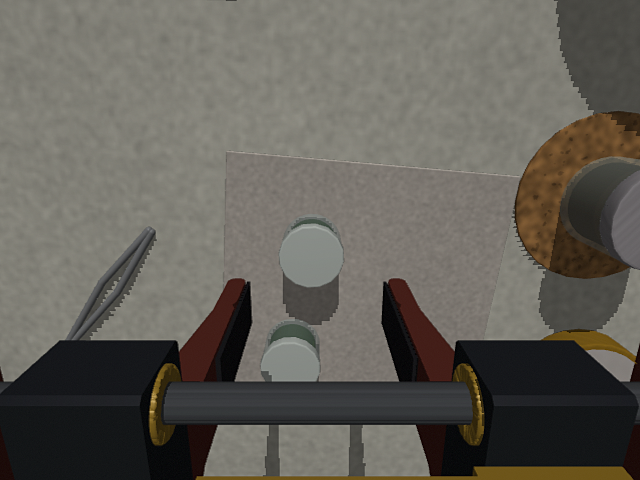

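```bash
python3 - <<'E'
from h import *
c=cam('wrist')
print(onz(c,311.5,255,.035),onz(c,291,366,.035))
E
python3 -m jog '[[0,-0.07,0.8,0,0,0,65],[0,0,0.8,0,0,0,65],[0,0,0.8,0,0,0,65],[0,0,0.7,0,0,0,65],[0,0,0,0,0,0,65],[0,0,0,0,0,0,65]]'
python3 -m jog '[[0,0,0,0,0,0,20],[0,0,0,0,0,0,20],[0,0,0,0,0,0,20],[0,0,0,0,0,0,20],[0,0,0,0,0,0,20],[0,0,0,0,0,0,20]]'
```

```text
[ 0.45793435 -0.24236866  0.035     ] [ 0.44449865 -0.31938923  0.035     ]
t: 28.05
tool_pos: [0.4578, -0.2422, 0.012]
eef_rot: [-0.0, 0.707, 0.708, -0.0]
wrist_force: [-0.4, 0.2, 1.0]
opening: 0.0573
t: 28.65
tool_pos: [0.4584, -0.2426, 0.0126]
eef_rot: [0.001, 0.707, 0.708, 0.001]
wrist_force: [-0.7, 1.5, 7.0]
opening: 0.0396
```

```bash
python3 -m jog '[[0,0,-0.5,0,0,0,20],[0,0,-0.8,0,0,0,20],[0,0,-0.8,0,0,0,20],[0.4,0.07,-0.6,0,0,0,20],[0.8,0.07,0,0,0,0,20],[0.8,0.07,0,0,0,0,20],[0.8,0.07,0,0,0,0,20],[0.8,0.07,0,0,0,0,20],[0.8,0.07,0,0,0,0,20],[0.8,0.07,0,0,0,0,20]]'
python3 -m jog '[[0.8,0.06,0,0,0,0,20],[0.8,0,0,0,0,0,20],[0.8,0,0,0,0,0,20],[0.6,0,0,0,0,0,20],[0.3,0,0,0,0,0,20],[0,0,0,0,0,0,20],[0,0,0,0,0,0,20],[0,0,0,0,0,0,20]]'
python3 - <<'E'
from h import *
c=cam('wrist'); s,M=st(); save(c,'w11.png')
print(M.T@(np.array([.475,.013,.0136])-s['tool_pos'])/.03)
E
```

```text
t: 29.65
tool_pos: [0.4724, -0.0856, 0.0937]
eef_rot: [0.0, 0.707, 0.707, 0.0]
wrist_force: [-0.4, -0.5, -0.1]
opening: 0.0396
t: 30.45
tool_pos: [0.474, 0.0113, 0.093]
eef_rot: [0.0, 0.707, 0.707, 0.0]
wrist_force: [0.0, -0.3, -0.9]
opening: 0.0398
t 30.5 pos [0.474  0.0114 0.0929] op 0.0392 F [ 0.4 -0.1 -0.9]
axes x,y,z cols
 [[ 0.001  1.     0.   ]
 [ 1.    -0.001 -0.   ]
 [-0.     0.    -1.   ]]
[0.05462833 0.0323139  2.64334698]
```

View pics/w11.png

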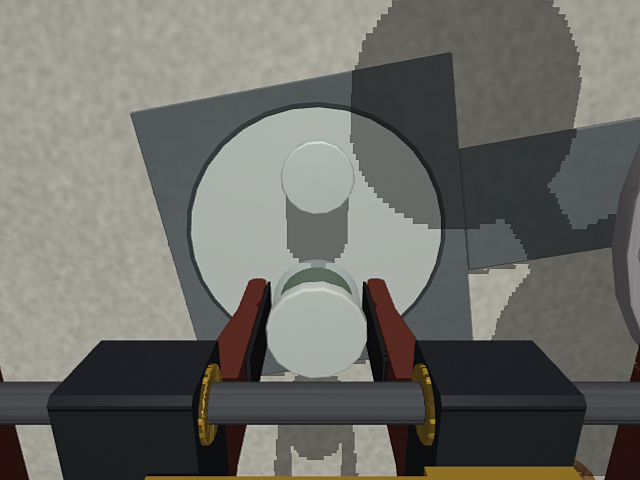

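```bash
python3 -m jog '[[0.03,0.03,0.6,0,0,0,20],[0,0,0.8,0,0,0,20],[0,0,0.7,0,0,0,20],[0,0,0.4,0,0,0,20],[0,0,0.12,0,0,0,20],[0,0,0,0,0,0,20],[0,0,0,0,0,0,20]]'
```

```text
t: 31.2
tool_pos: [0.4754, 0.013, 0.0147]
eef_rot: [0.0, 0.707, 0.707, 0.0]
wrist_force: [0.3, -0.3, -0.3]
opening: 0.0393
```

```bash
python3 -m jog '[[0,0,0.03,0,0,0,20],[0,0,0,0,0,0,20],[0,0,0,0,0,0,50],[0,0,0,0,0,0,65],[0,0,0,0,0,0,65],[0,0,0,0,0,0,65]]'
python3 -m jog '[[0,0,-0.4,0,0,0,65],[0,0,-0.7,0,0,0,65],[0,0,-0.9,0,0,0,65],[0,0,-0.9,0,0,0,65],[0,0,-0.1,0,0,0,65],[-0.6,-0.1,0,0,0,0,65],[-0.9,-0.1,0,0,0,0,65],[-0.9,-0.1,0,0,0,0,65],[-0.9,-0.1,0,0,0,0,65],[-0.9,-0.1,0,0,0,0,65]]'
python3 -m jog '[[-0.9,-0.1,0,0,0,0,65],[-0.9,-0.1,0,0,0,0,65],[-0.9,-0.1,0,0,0,0,65],[-0.9,-0.1,0,0,0,0,65],[-0.9,-0.1,0,0,0,0,65],[-0.9,0,0,0,0,0,65],[-0.9,0,0,0,0,0,65],[-0.6,0,0,0,0,0,65],[0,0,0,0,0,0,65],[0,0,0,0,0,0,65]]'
python3 - <<'E'
from h import *
c=cam('wrist'); s,M=st(); save(c,'w12.png')
print(M.T@(np.array([.445,-.3195,.013])-s['tool_pos'])/.03)
E
```

```text
t: 31.8
tool_pos: [0.4749, 0.0134, 0.0132]
eef_rot: [-0.0, 0.707, 0.707, 0.0]
wrist_force: [-0.5, -0.4, -0.3]
opening: 0.0566
t: 32.8
tool_pos: [0.4595, -0.1135, 0.1032]
eef_rot: [-0.0, 0.707, 0.708, -0.0]
wrist_force: [0.7, 0.1, -0.0]
opening: 0.0567
t: 33.8
tool_pos: [0.4447, -0.3193, 0.1029]
eef_rot: [-0.001, 0.707, 0.707, -0.0]
wrist_force: [0.9, 0.2, -0.1]
opening: 0.0572
t 33.85 pos [ 0.445  -0.3186  0.1029] op 0.0575 F [ 0.8 -0.   0.4]
axes x,y,z cols
 [[-0.001  1.    -0.001]
 [ 1.     0.001  0.001]
 [ 0.001 -0.001 -1.   ]]
[-3.30327811e-02  1.40674042e-03  2.99595242e+00]
```

View pics/w12.png

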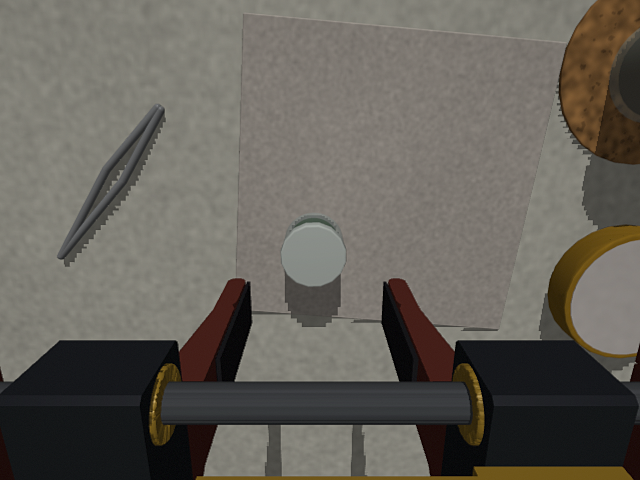

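```bash
python3 -m jog '[[-0.02,0,0.8,0,0,0,65],[0,0,0.8,0,0,0,65],[0,0,0.8,0,0,0,65],[0,0,0.6,0,0,0,65],[0,0,0,0,0,0,65],[0,0,0,0,0,0,65]]'
python3 -m jog '[[0,0,0,0,0,0,20],[0,0,0,0,0,0,20],[0,0,0,0,0,0,20],[0,0,0,0,0,0,20],[0,0,0,0,0,0,20],[0,0,0,0,0,0,20]]'
python3 -m jog '[[0,0,-0.5,0,0,0,20],[0,0,-0.8,0,0,0,20],[0,0,-0.8,0,0,0,20],[0.4,0.1,-0.6,0,0,0,20],[0.8,0.1,0,0,0,0,20],[0.8,0.1,0,0,0,0,20],[0.8,0.1,0,0,0,0,20],[0.8,0.1,0,0,0,0,20],[0.8,0.1,0,0,0,0,20],[0.8,0.1,0,0,0,0,20]]'
python3 - <<'E'
from h import *
s,M=st()
print(M.T@(np.array([.475,-.033,.0136])-s['tool_pos'])/.03)
E
```

```text
t: 34.45
tool_pos: [0.4454, -0.3194, 0.0135]
eef_rot: [-0.0, 0.706, 0.708, -0.0]
wrist_force: [0.8, 0.6, -0.0]
opening: 0.057
t: 35.05
tool_pos: [0.4457, -0.3203, 0.0141]
eef_rot: [0.0, 0.707, 0.707, 0.0]
wrist_force: [-1.2, 1.8, 6.8]
opening: 0.0391
t: 36.05
tool_pos: [0.4662, -0.1634, 0.0952]
eef_rot: [0.0, 0.707, 0.707, 0.0]
wrist_force: [0.3, 0.7, -0.5]
opening: 0.0394
t 36.05 pos [ 0.4662 -0.1634  0.0952] op 0.0394 F [ 0.3  0.7 -0.5]
axes x,y,z cols
 [[-0.001  1.     0.001]
 [ 1.     0.001  0.   ]
 [ 0.     0.001 -1.   ]]
[4.34494932 0.29358116 2.71997222]
```

```bash
python3 -m jog '[[0.8,0.1,0,0,0,0,20],[0.8,0.05,0,0,0,0,20],[0.8,0.05,0,0,0,0,20],[0.8,0,0,0,0,0,20],[0.6,0,0,0,0,0,20],[0.2,0,0,0,0,0,20],[0,0,0,0,0,0,20],[0,0,0,0,0,0,20],[0,0,0,0,0,0,20]]'
python3 - <<'E'
from h import *
c=cam('wrist'); s,M=st(); save(c,'w13.png')
print(M.T@(np.array([.475,-.033,.0151])-s['tool_pos'])/.03)
E
```

```text
t: 36.95
tool_pos: [0.472, -0.0454, 0.0945]
eef_rot: [0.0, 0.707, 0.707, 0.0]
wrist_force: [0.7, -0.5, -0.1]
opening: 0.0397
t 37.0 pos [ 0.472  -0.0453  0.0944] op 0.0389 F [-1.1 -0.1 -1.6]
axes x,y,z cols
 [[ 0.001  1.     0.   ]
 [ 1.    -0.001 -0.   ]
 [-0.     0.    -1.   ]]
[0.4123392  0.10018897 2.64318344]
```

View pics/w13.png

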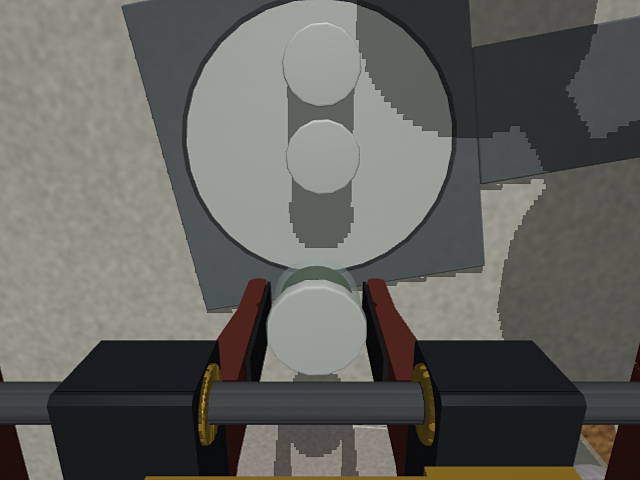

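```bash
python3 - <<'E'
from h import *
c=cam('wrist')
print(onz(c,321,64,.036),onz(c,323,157,.036),'panel bottom',onz(c,319,269,.004),'L R',onz(c,185,130,.004),onz(c,454,130,.004))
E
```

```text
[0.47517254 0.05827321 0.036     ] [0.47636231 0.01240359 0.036     ] panel bottom [ 0.47457667 -0.06417601  0.004     ] L R [0.39440965 0.02495168 0.004     ] [0.55515708 0.02484692 0.004     ]
```

```bash
python3 -m jog '[[0.46,0.1,0.6,0,0,0,20],[0,0,0.8,0,0,0,20],[0,0,0.7,0,0,0,20],[0,0,0.4,0,0,0,20],[0,0,0.12,0,0,0,20],[0,0,0,0,0,0,20],[0,0,0,0,0,0,20],[0,0,0,0,0,0,20]]'
```

```text
t: 37.85
tool_pos: [0.4755, -0.0305, 0.0162]
eef_rot: [0.0, 0.707, 0.707, 0.0]
wrist_force: [0.6, 0.2, -0.1]
opening: 0.0392
```

```bash
python3 -m jog '[[0,0,0.04,0,0,0,20],[0,0,0,0,0,0,20],[0,0,0,0,0,0,50],[0,0,0,0,0,0,65],[0,0,0,0,0,0,65],[0,0,0,0,0,0,65]]'
python3 -m jog '[[0,0,-0.4,0,0,0,65],[0,0,-0.7,0,0,0,65],[0,0,-0.9,0,0,0,65],[0,0,-0.9,0,0,0,65],[0,0,-0.9,0,0,0,65],[0,0,-0.9,0,0,0,65],[0,0,-0.9,0,0,0,65],[0,0,-0.9,0,0,0,65],[0,0,0,0,0,0,65],[0,0,0,0,0,0,65]]'
python3 - <<'E'
from h import *
c=cam('wrist'); s,M=st(); save(c,'w14.png')
c=cam('side'); save(c,'s14.png',(280,180,530,380),3); c=cam('top'); save(c,'t14.png',(300,130,500,310),4)
E
```

```text
t: 38.45
tool_pos: [0.475, -0.0304, 0.0144]
eef_rot: [0.0, 0.707, 0.707, -0.0]
wrist_force: [-0.1, 0.2, -0.1]
opening: 0.0571
t: 39.45
tool_pos: [0.475, -0.0303, 0.21]
eef_rot: [0.0, 0.707, 0.708, 0.001]
wrist_force: [-0.1, 1.7, -0.3]
opening: 0.0573
t 39.5 pos [ 0.4745 -0.0303  0.2093] op 0.0569 F [-0.7  0.5 -0.4]
axes x,y,z cols
 [[-0.001  1.    -0.   ]
 [ 1.     0.001  0.001]
 [ 0.001 -0.    -1.   ]]
```

View pics/w14.png

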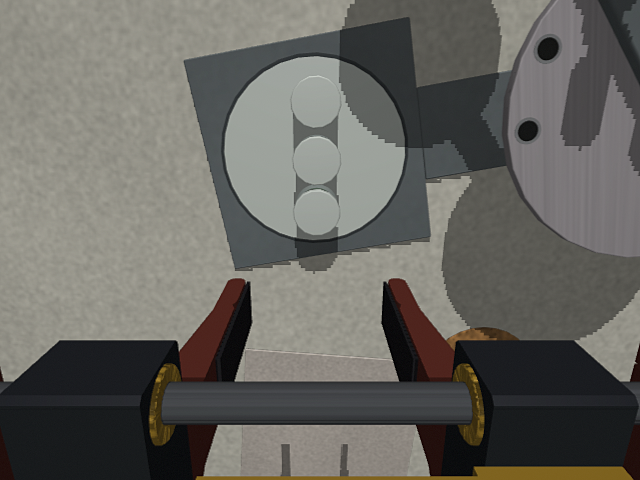

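View pics/s14.png

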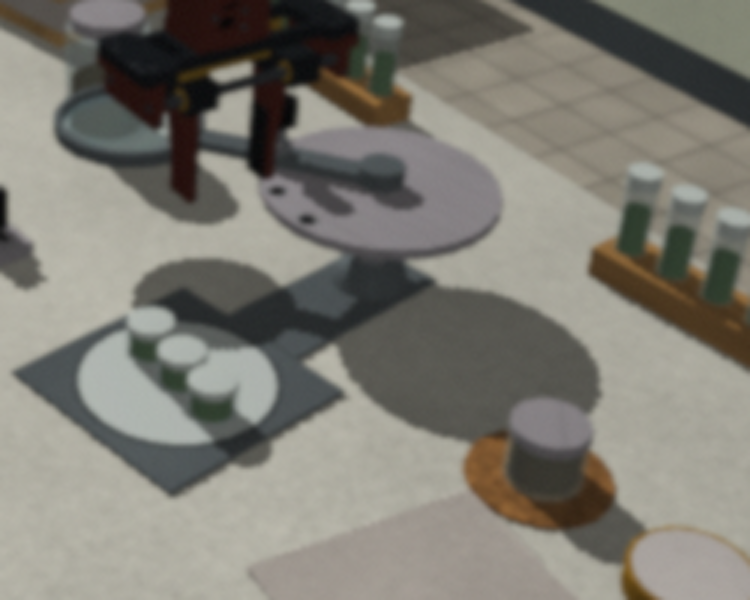

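View pics/t14.png

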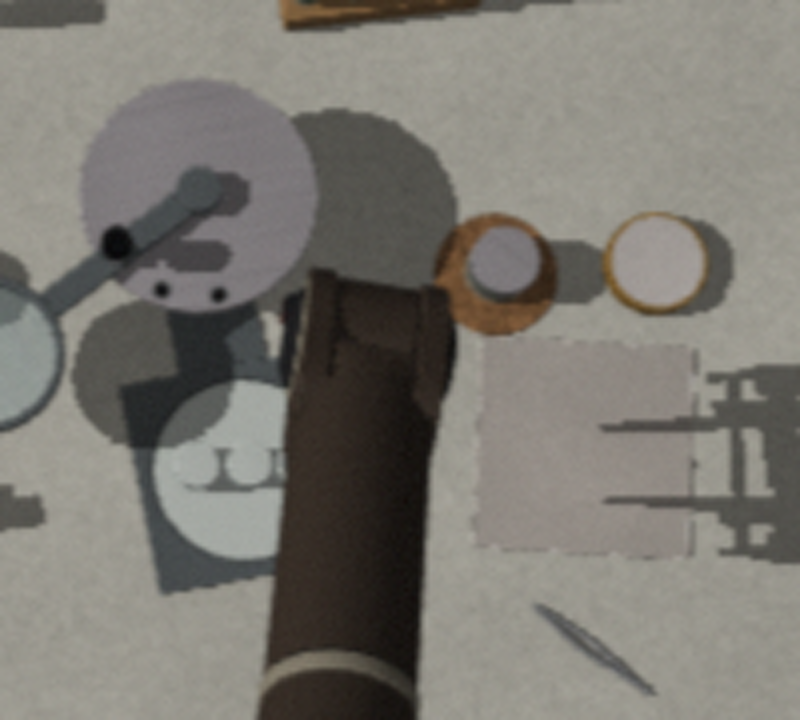

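```bash
python3 -m jog '[[0.65,0.71,-0.1,0,0,0,70],[0.65,0.71,-0.1,0,0,0,70],[0.65,0.71,-0.1,0,0,0,70],[0.65,0.71,-0.1,0,0,0,70],[0.65,0.71,-0.1,0,0,0,70],[0.65,0.71,0,0,0,0,70],[0.65,0.71,0,0,0,0,70],[0.65,0.71,0,0,0,0,70],[0,0,0,0,0,0,70]]'
python3 -m jog '[[0,0,0,0,0,-0.9,70],[0,0,0,0,0,-0.9,70],[0,0,0,0,0,-0.9,70],[0,0,0,0,0,-0.9,70],[0,0,0,0,0,-0.9,70],[0,0,0,0,0,-0.9,70],[0,0,0,0,0,-0.9,70],[0,0,0,0,0,-0.9,70],[0,0,0,0,0,-0.9,70],[0,0,0,0,0,0,70]]'
python3 -m jog '[[0,0,0,0,0,0,70],[0,0,0,0,0,0,70]]'
python3 - <<'E'
from h import *
c=cam('wrist'); s,M=st(); save(c,'w15.png'); print(np.round(s['joint_pos'],2))
y=M[:,1]; print(np.degrees(np.arctan2(y[1],y[0])))
print(M.T@(np.array([.6463,.125,.136])-s['tool_pos'])/.03)
E
```

```text
t: 40.5
tool_pos: [0.6462, 0.1292, 0.2218]
eef_rot: [-0.0, 0.705, 0.709, -0.001]
wrist_force: [-0.6, -0.3, -0.7]
opening: 0.0613
t: 41.5
tool_pos: [0.6444, 0.1246, 0.2235]
eef_rot: [-0.001, 0.445, 0.896, -0.001]
wrist_force: [-0.2, -0.1, -0.2]
opening: 0.0616
t: 41.7
tool_pos: [0.6449, 0.1253, 0.2241]
eef_rot: [-0.0, 0.446, 0.895, -0.0]
wrist_force: [-0.6, 0.2, 0.4]
opening: 0.0618
t 41.75 pos [0.645  0.1255 0.2242] op 0.0616 F [-0.4  0.   0.5]
axes x,y,z cols
 [[-0.603  0.798 -0.   ]
 [ 0.798  0.603 -0.   ]
 [ 0.    -0.001 -1.   ]]
[-0.66  0.51  0.6   1.54 -0.3   1.18  0.63]
37.094748226871
[-0.04006472  0.02607708  2.93838843]
```

View pics/w15.png

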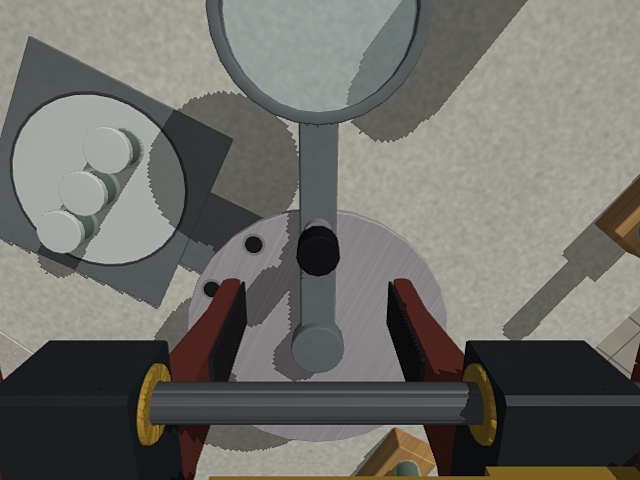

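```bash
python3 -m jog '[[-0.04,0.03,0.6,0,0,0,70],[0,0,0.6,0,0,0,70],[0,0,0.6,0,0,0,70],[0,0,0.6,0,0,0,70],[0,0,0.53,0,0,0,70],[0,0,0,0,0,0,70],[0,0,0,0,0,0,70]]'
python3 -m jog '[[0,0,0,0,0,0,10],[0,0,0,0,0,0,10],[0,0,0,0,0,0,10],[0,0,0,0,0,0,10],[0,0,0,0,0,0,10],[0,0,0,0,0,0,10],[0,0,0,0,0,0,10]]'
python3 -m jog '[[0,0,-0.15,0,0,0,0],[0,0,-0.15,0,0,0,0],[0,0,-0.15,0,0,0,0],[0,0,0,0,0,0,0],[0,0,0,0,0,0,0]]'
```

```text
t: 42.45
tool_pos: [0.6467, 0.1253, 0.1366]
eef_rot: [-0.0, 0.445, 0.896, -0.0]
wrist_force: [0.2, -0.3, 0.9]
opening: 0.0612
t: 43.15
tool_pos: [0.6466, 0.1253, 0.1368]
eef_rot: [-0.0, 0.445, 0.896, 0.0]
wrist_force: [-2.6, 0.2, 3.9]
opening: 0.0256
t: 43.65
tool_pos: [0.6464, 0.1252, 0.1496]
eef_rot: [-0.0, 0.445, 0.896, -0.0]
wrist_force: [1.6, -0.4, -10.0]
opening: 0.0255
```

```bash
python3 -m jog '[[-0.01,-0.236,0,0,0,-0.982,0],[-0.01,-0.236,0,0,0,-0.982,0],[-0.01,-0.236,0,0,0,-0.982,0],[-0.01,-0.236,0,0,0,-0.982,0],[-0.01,-0.236,0,0,0,-0.982,0],[-0.01,-0.236,0,0,0,-0.982,0],[-0.01,-0.236,0,0,0,-0.982,0],[0,0,0,0,0,0,0]]'
python3 -m jog '[[-0.01,-0.236,0,0,0,-0.982,0],[-0.01,-0.236,0,0,0,-0.982,0],[-0.01,-0.236,0,0,0,-0.982,0],[-0.01,-0.236,0,0,0,-0.982,0],[-0.01,-0.236,0,0,0,-0.982,0],[-0.01,-0.236,0,0,0,-0.982,0],[-0.01,-0.236,0,0,0,-0.982,0],[0,0,0,0,0,0,0],[0,0,0,0,0,0,0]]'
python3 - <<'E'
from h import *
s,M=st(); 
y=M[:,1]; print(np.degrees(np.arctan2(y[1],y[0])),M.T@(np.array([.6118,.0378,.136])-s['tool_pos'])/.03)
E
```

```text
t: 44.45
tool_pos: [0.6162, 0.0852, 0.1496]
eef_rot: [-0.001, 0.185, 0.983, -0.0]
wrist_force: [0.9, 0.8, -9.2]
opening: 0.0257
t: 45.35
tool_pos: [0.6116, 0.0376, 0.1494]
eef_rot: [-0.001, -0.087, 0.996, 0.0]
wrist_force: [-3.5, -2.2, -9.4]
opening: 0.0255
t 45.35 pos [0.6116 0.0376 0.1494] op 0.0255 F [-3.5 -2.2 -9.4]
axes x,y,z cols
 [[-0.985 -0.174 -0.003]
 [-0.174  0.985 -0.   ]
 [ 0.003  0.    -1.   ]]
99.99760555528827 [-0.00873255  0.00582533  0.44638007]
```

Back within 0.2 mm of the original gripped position. Lower.

```bash
python3 -m jog '[[0,0,0.1,0,0,0,0],[0,0,0.1,0,0,0,0],[0,0,0.1,0,0,0,0],[0,0,0.1,0,0,0,0],[0,0,0.04,0,0,0,0],[0,0,0,0,0,0,0],[0,0,0,0,0,0,0]]'
python3 -m jog '[[0,0,0,0,0,0,70],[0,0,0,0,0,0,70],[0,0,0,0,0,0,70],[0,0,0,0,0,0,70],[0,0,-0.6,0,0,0,70],[0,0,-0.8,0,0,0,70],[0,0,-0.8,0,0,0,70],[0,0,-0.8,0,0,0,70],[0,0,0,0,0,0,70],[0,0,0,0,0,0,70]]'
python3 - <<'E'
from h import *
s,M=st();c=cam('wrist'); save(c,'w16.png')
c=cam('side'); save(c,'s16.png',(280,180,530,380),3)
c=cam('side'); save(c,'s16k.png',(340,190,440,265),8)
E
```

```text
t: 46.05
tool_pos: [0.6118, 0.0376, 0.1368]
eef_rot: [-0.001, -0.088, 0.996, 0.0]
wrist_force: [-7.1, -0.4, -3.2]
opening: 0.0256
t: 47.05
tool_pos: [0.613, 0.0375, 0.2272]
eef_rot: [0.001, -0.089, 0.996, 0.0]
wrist_force: [-0.0, -0.0, -0.7]
opening: 0.0611
t 47.05 pos [0.613  0.0375 0.2272] op 0.0611 F [-0.  -0.  -0.7]
axes x,y,z cols
 [[-0.984 -0.177  0.001]
 [-0.177  0.984  0.   ]
 [-0.002  0.    -1.   ]]
```

View pics/w16.png

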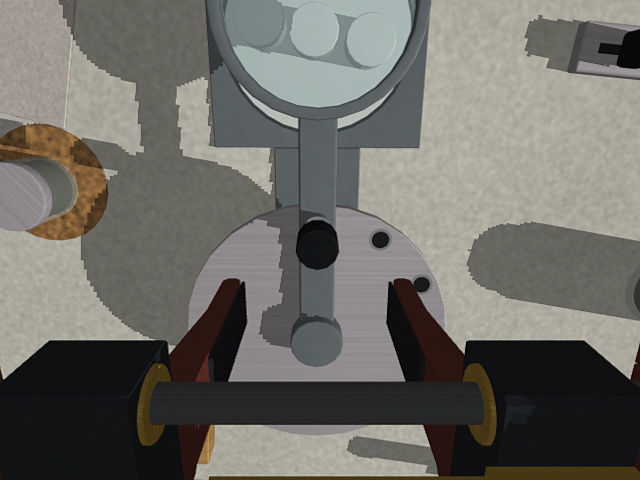

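View pics/s16k.png

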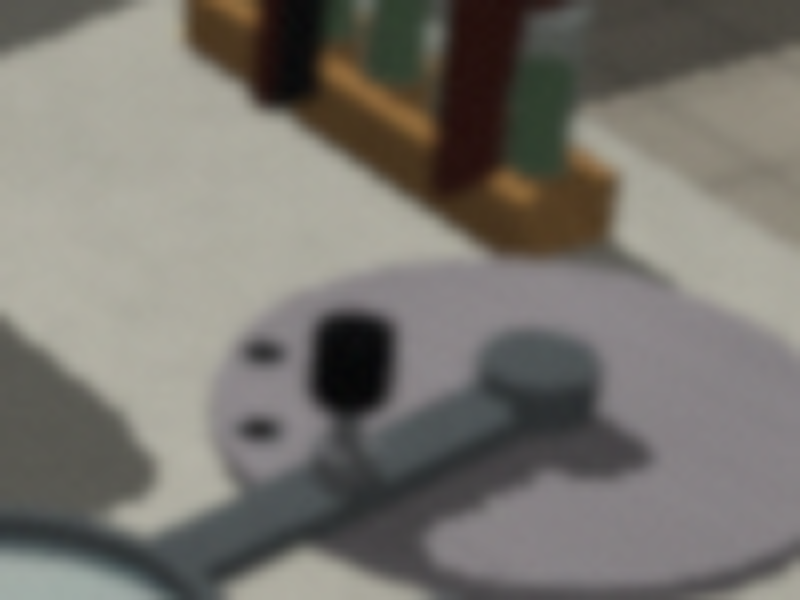

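View pics/s16.png

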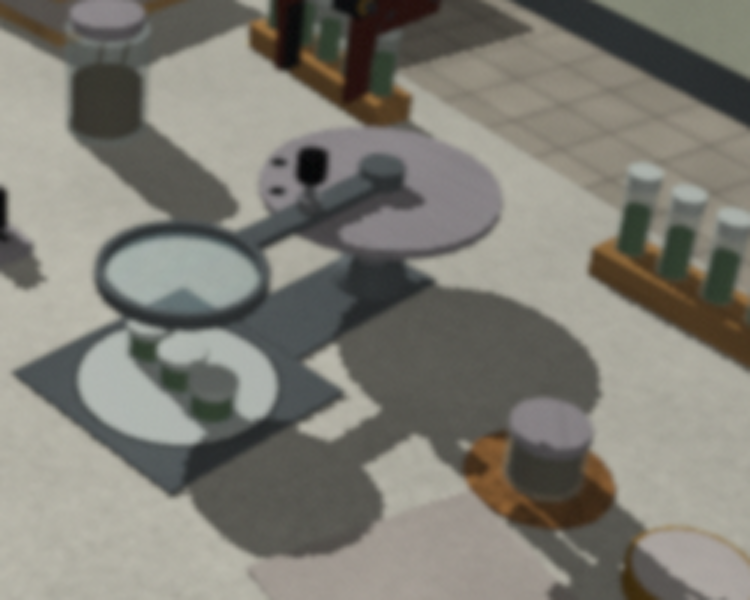

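```bash
python3 -m jog '[[0.42,0.88,0,0,0,0,70],[0.42,0.88,0,0,0,0,70],[0.42,0.88,0,0,0,0,70],[0.42,0.88,0,0,0,0,70],[0.42,0.88,0,0,0,0,70],[0.42,0.88,0,0,0,0,70],[0.42,0.88,0,0,0,0,70],[0.42,0.88,0,0,0,0,70],[0.42,0.88,0,0,0,0,70],[0.42,0.88,0,0,0,0,70]]'
python3 -m jog '[[0,0,0,0,0,0.6,60],[0,0,0,0,0,0.6,60],[0,0,0,0,0,0,60],[0,0,0,0,0,0,60],[0,0,0,0,0,0,60]]'
python3 - <<'E'
from h import *
c=cam('wrist'); s,M=st(); save(c,'w17.png')
E
```

```text
t: 48.2
tool_pos: [0.4407, 0.2755, 0.226]
eef_rot: [-0.001, -0.089, 0.996, -0.0]
wrist_force: [0.1, 0.3, 0.4]
opening: 0.0614
t: 48.7
tool_pos: [0.4419, 0.2746, 0.2265]
eef_rot: [-0.0, -0.041, 0.999, -0.0]
wrist_force: [-0.8, 0.3, -0.0]
opening: 0.0528
t 48.75 pos [0.4419 0.2746 0.2266] op 0.0526 F [-0.6 -1.1  0.2]
axes x,y,z cols
 [[-0.997 -0.082 -0.   ]
 [-0.082  0.997 -0.   ]
 [ 0.    -0.    -1.   ]]
```

View pics/w17.png

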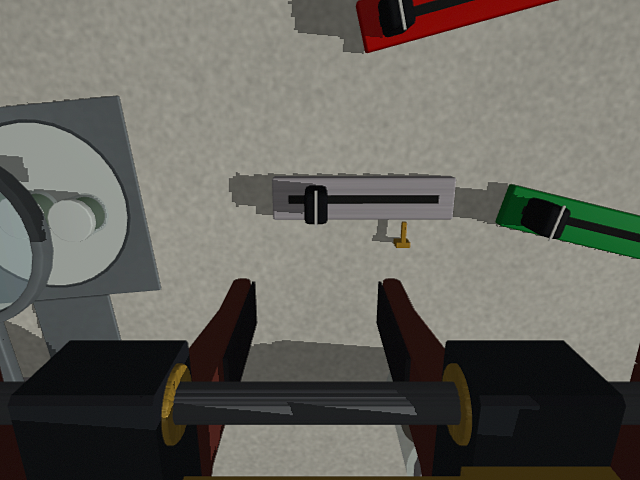

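```bash
python3 - <<'E'
from h import *
c=cam('wrist'); s,M=st(); save(c,'w17d.png',(260,160,470,260),3)
g=onz(c,317,204,.055); p=onz(c,404,223,.015); a=onz(c,288,200,.014); b=onz(c,439,199,.014)
print(g,p,a,b,'track deg',np.degrees(np.arctan2(*(b-a)[[1,0]])))
print('grip rel tool',M.T@(g-s['tool_pos'])/.03,'ptr rel',M.T@(p-s['tool_pos'])/.03)
u=(b-a)[:2]/np.linalg.norm((b-a)[:2]); print('along',(p-g)[:2]@u)
E
```

```text
t 48.8 pos [0.442  0.2747 0.2267] op 0.0528 F [-0.2 -0.6  0. ]
axes x,y,z cols
 [[-0.997 -0.082 -0.   ]
 [-0.082  0.997 -0.   ]
 [ 0.    -0.    -1.   ]]
[0.43735901 0.27634619 0.055     ] [0.45780015 0.36063903 0.015     ] [0.44494243 0.24991807 0.014     ] [0.43240078 0.39002172 0.014     ] track deg 95.11530879981594
grip rel tool [0.1472204  0.06882605 5.72372017] ptr rel [-0.76296391  2.81324629  7.0565833 ]
along 0.08213457829112816
```

View pics/w17d.png

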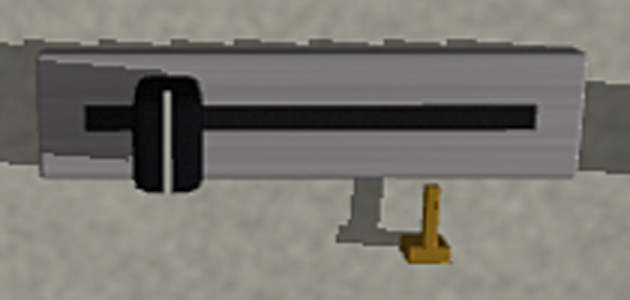

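```bash
python3 -m jog '[[0.15,0.07,0.8,0,0,0.08,60],[0,0,0.9,0,0,0,60],[0,0,0.9,0,0,0,60],[0,0,0.9,0,0,0,60],[0,0,0.9,0,0,0,60],[0,0,0.9,0,0,0,60],[0,0,0.8,0,0,0,60],[0,0,0.4,0,0,0,60],[0,0,0,0,0,0,60],[0,0,0,0,0,0,60]]'
python3 -m jog '[[0,0,0,0,0,0,0],[0,0,0,0,0,0,0],[0,0,0,0,0,0,0],[0,0,0,0,0,0,0],[0,0,0,0,0,0,0],[0,0,0,0,0,0,0],[0,0,0,0,0,0,0]]'
python3 - <<'E'
from h import *
s,M=st(); print(M.T@(np.array([.4578,.3606,.03])-s['tool_pos'])/.03)
E
```

```text
t: 49.8
tool_pos: [0.4377, 0.2768, 0.0324]
eef_rot: [0.0, -0.038, 0.999, 0.0]
wrist_force: [0.4, -0.2, 0.6]
opening: 0.0527
t: 50.5
tool_pos: [0.4374, 0.2766, 0.0322]
eef_rot: [0.0, -0.038, 0.999, 0.0]
wrist_force: [-0.6, -1.1, 5.8]
opening: 0.0204
t 50.5 pos [0.4374 0.2766 0.0322] op 0.0204 F [-0.6 -1.1  5.8]
axes x,y,z cols
 [[-0.997 -0.076  0.   ]
 [-0.076  0.997  0.   ]
 [-0.     0.    -1.   ]]
[-0.88850019  2.74060959  0.07396579]
```

```bash
python3 -m jog '[[0,0.3,0,0,0,0,0],[0,0.5,0,0,0,0,0],[0.01,0.5,0,0,0,0,0],[0.01,0.5,0,0,0,0,0],[0,0.5,0,0,0,0,0],[0,0.3,0,0,0,0,0],[0,0.14,0,0,0,0,0],[0,0,0,0,0,0,0],[0,0,0,0,0,0,0],[0,0,0,0,0,0,0]]'
python3 - <<'E'
from h import *
c=cam('wrist');s,M=st(); print(M.T@(np.array([.4578,.3606,.03])-s['tool_pos'])/.03); save(c,'w18.png')
E
```

```text
t: 51.5
tool_pos: [0.4304, 0.3593, 0.0322]
eef_rot: [0.0, -0.038, 0.999, 0.001]
wrist_force: [-1.2, 0.7, 5.1]
opening: 0.02
t 51.55 pos [0.4304 0.3593 0.0322] op 0.0199 F [-2.2  0.5  6.4]
axes x,y,z cols
 [[-0.997 -0.076  0.   ]
 [-0.076  0.997  0.001]
 [-0.     0.001 -1.   ]]
[-0.91286253 -0.02553444  0.07328098]
```

View pics/w18.png

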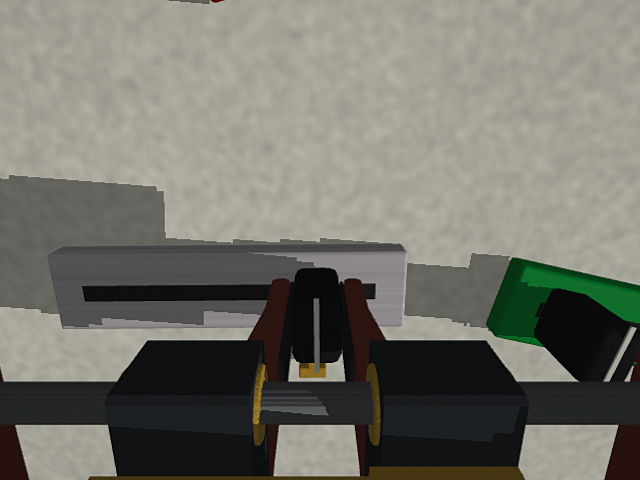

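```bash
python3 -m jog '[[0,0,0,0,0,0,40],[0,0,0,0,0,0,60],[0,0,0,0,0,0,60],[0,0,0,0,0,0,60],[0,0,-0.4,0,0,0,60],[0,0,-0.8,0,0,0,60],[0,0,-0.9,0,0,0,60],[0,0,-0.9,0,0,0,60],[0,0,-0.9,0,0,0,60],[0,0,-0.9,0,0,0,60]]'
python3 -m jog '[[0,0,-0.9,0,0,0,60],[0,0,-0.9,0,0,0,60],[0,0,0,0,0,0,60],[0,0,0,0,0,0,60],[0,0,0,0,0,0,60]]'
python3 - <<'E'
from h import *
c=cam('wrist');s,M=st(); save(c,'w19.png'); save(c,'w19d.png',(200,150,400,260),4)
c=cam('side'); save(c,'s19.png',(230,180,530,400),2.5); c=cam('top'); save(c,'t19.png')
E
```

```text
t: 52.55
tool_pos: [0.4304, 0.3583, 0.1779]
eef_rot: [0.0, -0.038, 0.999, 0.0]
wrist_force: [0.5, 0.4, 0.1]
opening: 0.0528
t: 53.05
tool_pos: [0.4299, 0.3581, 0.2292]
eef_rot: [-0.001, -0.038, 0.999, -0.0]
wrist_force: [-0.5, -0.7, 0.4]
opening: 0.053
t 53.1 pos [0.4299 0.358  0.2289] op 0.0528 F [ 0.1 -0.4 -0.3]
axes x,y,z cols
 [[-0.997 -0.076 -0.001]
 [-0.075  0.997 -0.001]
 [ 0.001 -0.001 -1.   ]]
```

View pics/w19d.png

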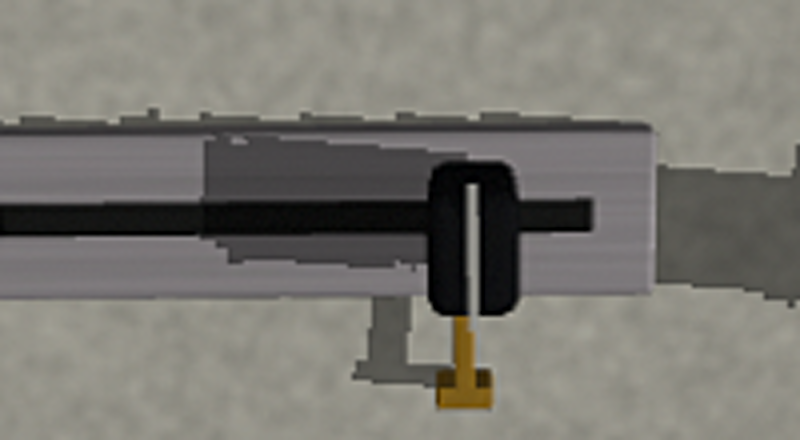

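View pics/s19.png

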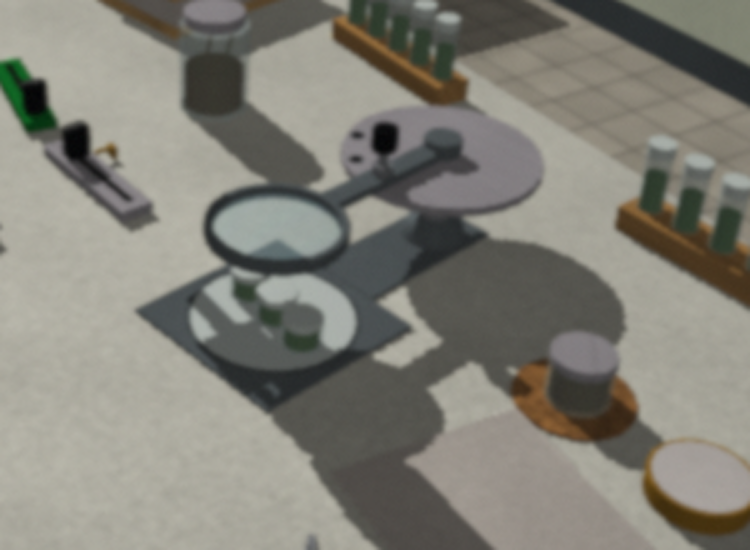

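View pics/t19.png

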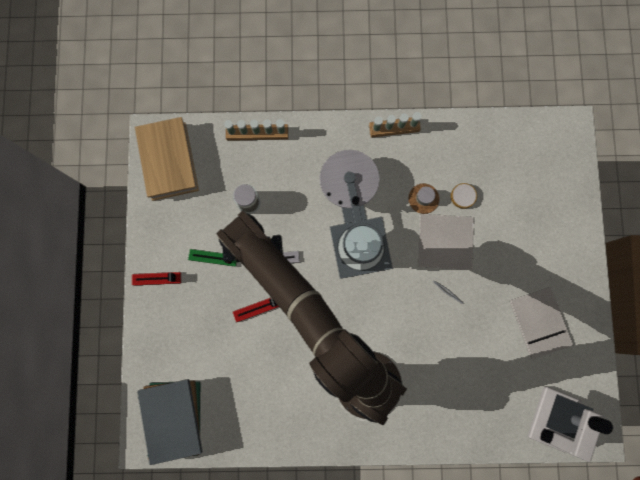

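```bash
python3 - <<'E'
from h import *
c=cam('wrist')
g=onz(c,317.8,212,.055); p=onz(c,315.3,231,.015); u=np.array([np.cos(np.radians(95.1)),np.sin(np.radians(95.1))]); print(g,p,(g-p)[:2]@u)
save(c,'w19c.png')
E
```

```text
[0.43251827 0.36094461 0.055     ] [0.46102396 0.36083713 0.015     ] 0.002641043991192135
```

View pics/w19c.png

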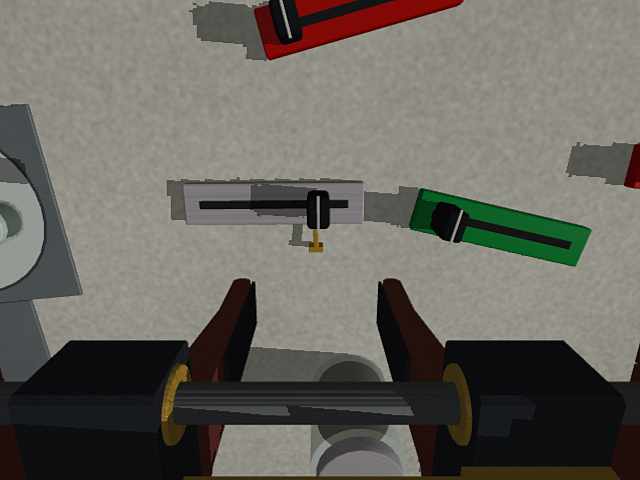

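```bash
python3 - <<'E'
from h import *
st(); print(r.close_job())
E
```

```text
t 53.25 pos [0.4301 0.3582 0.2289] op 0.0525 F [-0.6  0.7  0.3]
axes x,y,z cols
 [[-0.997 -0.076 -0.001]
 [-0.076  0.997 -0.001]
 [ 0.001 -0.001 -1.   ]]
the job is handed in; nothing more can be done
None
```

I did every step in the order you set and handed the job in at t = 53 s of 210 s; the hand-in gave no verdict.

- **Lens:** I pulled the knob, swung the arm to the third hole and let the pin drop. After the jar and pots were moved, I brought it back to the first hole. In the side view the knob stands at the same height there as at the start. At the third hole I also pushed the knob sideways to see if the arm was locked. That test was inconclusive, so the snap there rests on the knob's height and the force reading.
- **Jar and pots:** The jar stands within a few millimetres of the centre of the mat. Only three pots were present; all stand upright on the panel, about 43, 3 and 46 mm from its centre. The last pictures show none of them shifted.
- **Dimmer:** My two measurements of the grip against the pointer disagreed: about −1 mm from the tool position and +2.6 mm from the last wrist picture. Both are inside the 6 mm limit, so I left it.
- **Everything else:** The tall jar, tin and forceps were not touched. The gripper was raised clear, open and holding nothing, when I handed in.

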